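Put the red thread away and shut the thread box

TASK

Put the red thread spool away: take it out of the thread tray and lay it on its side in the empty V-shaped bed of the open thread box, properly down in the bed (standing up it is too tall for the lid). Then shut the box's lid fully. Leave the white spool standing in the tray and the blue one in its bed, and do not shift the stoneware glue pot.

Things in the scene. Friction and masses are not known exactly. Their poses are not given: they have to be found in the camera images.
- red_spool: wooden spool wound with red thread, to be put away. Round flanges of 42 mm diameter, 52 mm long from end to end, 60 g. At the start it stands upright in an end cell of the thread tray, 5 mm above the bench. Origin at the centre of the flange face it stands on, z along its axis towards the other flange.
- red_mid (a point): the middle of the red spool (on its axis, 26 mm from either end); axes as red_spool. 31 mm above the bench when the spool stands in the tray, 21 mm when it lies on the bench.
- white_spool: the same kind of spool wound with off-white thread, standing upright in the other end cell of the tray; a bystander. Origin at the centre of its foot, z up.
- blue_spool: the same kind of spool wound with blue thread, already lying on its side in the other bed of the thread box. Origin at the centre of one end face, z along its axis.
- glue_pot: stoneware glue pot, 72 mm across and 65 mm high, standing to the left; a bystander. Origin under its centre.
- thread_box: fixed light wooden box, 130 mm deep (x, pointing to the hinge side) by 228 mm wide (y), 54 mm high without lid; walls 8, floor 6 mm. Origin under its centre on the bench. Two V-shaped beds along y at y = -47 mm (blue spool) and +47 mm (empty), top 32 mm above the bench; beside and between the beds are finger wells to the floor, 24 mm long in y, as wide as the box inside.
- empty_bed (a point): middle of the empty bed on the box's inner floor, 6 mm above the bench; axes as the box. Trough along y, 60 mm long between 5 mm end lips; cheeks at 60 degrees centre a lying spool, its axis 21 mm above this point. The lips, 26 mm high, have a 34 mm finger gap (x = -17 to +17): a spool held by its two ends can be lowered in, but fingers have no room on its round sides.
- box_lid (a joint): angle of the lid in rad: 0 fully shut, 1.9 fully open (leaning back from the robot). The hinge is stiff: the lid stays where it is left and has to be pushed (some 3 N at its edge) all the way down.
- lid_hinge (a point): middle of the lid's hinge line, on the back rim of the box 54 mm above the bench; axes as the box, the hinge line runs along y.
- lid_edge (a point): middle of the lid's free edge, 136 mm from the hinge line, at half thickness. The lid is a 10 mm board as wide as the box; its underside lies on the hinge line. A brass tab (30 mm wide) sticks out 11 mm at the middle of this edge. Axes of the lid: shut as the box; z is the outward normal of its outer (upper) face.
- thread_tray: fixed dark wooden tray, 180 mm long (x) by 60 mm wide (y), with three square cells of 48 mm in a row, 60 mm apart; the end cells hold the red and the white spool (either may be the nearer), the middle one is empty. Floor 5 mm, rims 16 mm above the bench, so a spool cannot be laid down in it. Origin under its centre. The bench on its right (-y) is free for some 0.18 m.
Mind the look-alikes: they are no part of the job. Leave any orange or turquoise look-alike of the red_spool alone.

How it is judged:
On the way:
1. the red spool lies on its side in the empty bed (horizontal distance between red_mid and empty_bed below 0.008 m and z of red_mid in the frame of empty_bed below 0.025 m and angle between the z axis of red_spool and the y axis of thread_box, either way round below 0.15 rad), for 0.2 s.
At the end, for the whole second after the job is handed in: The red spool lies at rest on its side in the empty bed (middle within 8 mm of the bed's middle from above and under 25 mm above the inner floor, axis within 0.15 rad of the bed's), the lid is shut to within 0.04 rad (5 mm at its edge), and the white spool stands upright (all of step 1 and linear speed of red_spool below 0.02 m/s and value of joint box_lid below 0.04 rad and angle between white_spool's own z axis and vertical below 0.2 rad); the robot touches nothing.
It fails at once if the white spool is moved by more than 30 mm or knocked over (distance of white_spool from where it was at the start of the episode above 0.03 m or angle between white_spool's own z axis and vertical above 0.5 rad).
It fails at once if the blue spool is moved out of its bed (more than 20 mm) (distance of blue_spool from where it was at the start of the episode above 0.02 m).
It fails at once if the glue pot is shifted by more than 30 mm (distance of glue_pot from where it was at the start of the episode above 0.03 m).
It also fails if it takes over 72 s, if anything falls off the work surface, if the arm or the gripper's body presses on something with over 40 N, if the wrist force passes 120 N, or if a joint passes its speed limit or range.

ROBOT

A 6-joint arm with a two-finger parallel gripper is mounted at the origin on a cart in front of the work surface, level with it; the furniture and walls round the work are solid. World frame = base frame: x ahead of the robot, y to its left, z up, the work surface at z = 0. Lengths are in m, angles in rad, forces in N, time in s.
With the tool pointing down it reaches from about 0.225 to 0.875 m from the base axis. Payload 3.4 kg.
Tool frame: the origin (TCP) lies where the fingers leave the gripper's body, on its centre line; the fingertips stand 73 mm ahead of it and the grasp point (between the pads) lies 54 mm ahead of it (manip.pinch_z is the distance from the TCP to the grasp point, in m); z points along the fingers, y is the line along which they close (so a half turn about z gives the same grasp; the last joint's range is limited). The gripper opens to 85 mm and grips with 20 to 120 N. Pads are 22 mm wide; open, the fingers measure 114 mm over their backs; the gripper's body (76 mm by 85 mm) begins 54 mm behind the grasp point. The pads swing forward as they close: fully open they stand 13 mm farther back than shut.
Start: joints at [1.209, 0.276, 1.505, -0, 1.361, -0.121], TCP at [0.137, 0.558, 0.304] pointing down, gripper open.
Joint ranges: [-2.89, 2.89], [-0.75, 2.08], [0.22, 2.7], [-1.18, 4.32], [0.11, 2.71], [-2.7, 2.7]. Speed limits (rad/s): [2.57, 2.57, 3.14, 3.14, 3.14, 3.14].

INTERFACE

Orientations are given as a unit quaternion [w, x, y, z].
In Python, from rig import readout, imaging, manip gives the robot as it stands. The module is installed in compiled form; this text tells all that it offers.
- The arm moves only by the tool servo_tool, never from a script. Its argument "moves" is a list of rows, each an object with "dp": the shift along the tool's x, y, z in units of 0.2 m (1.0 is 0.2 m), a list of three; "delta_rot": the turn, a rotation vector about the tool's x, y, z in units of 0.1 rad (1.0 is 0.1 rad), a list of three; "fingers": the opening, from 0 (shut) to 1 (fully open). In form: [{"dp": [dx, dy, dz], "delta_rot": [wx, wy, wz], "fingers": fingers}, ...]. A call has 1 to 5 rows; each row shifts and turns the commanded pose from where the row before left it, along the tool's axes as they then stand; what a row does not reach is not made up. A row lasts 1/10 s, in which the tool goes at most 50 mm and 8.59 degrees, less where a joint would pass 70% of its speed; a pose out of reach is approached as far as the arm can. A call with a number of a shift or a turn outside -1 to 1 is refused whole. A call with a gripper value outside its range is refused whole. The fingers move at their own pace and stop on an object; "force" is the grip in N (left out, the last holds). Time passes only in rows, so rows that do not move let the fingers close. It gives the time, the measured TCP pose, the force, the opening and the grip force at its end, in the units of the state.
- readout.get_state(): the state, without advancing time (a new reading comes with each control period).
- imaging.get_image(name): name is "scene" or "top" or "wrist"; returns (picture, depth): 480x640x3 uint8, red, green, blue; 480x640 float32, m along the optical axis (not along the pixel's ray), 0 where there is no reading.
- imaging.calibration(name): a dict with "intrinsics" (3x3 intrinsics, pixels), "R" (3x3) and "t" (3): a world point X has camera coordinates R X + t; the wrist camera has in their place "hand_eye" (4x4, takes a point from camera to tool coordinates, whose origin is the TCP and whose axes are the flange's). Camera axes: x right, y down, z forward; pixel columns grow to the right and rows downward; lengths in m; the calibration is good to about 2 mm. The wrist camera is an equidistant fisheye: a pixel r from the principal point sees the ray r / f radians off the axis. A picture is of the moment at which its call begins: read the wrist's pose just before it. calibration takes no time and is no camera call.
- manip.sign_off(): hands the job in; it is judged then, once.
The state is a dict: "clock": time; "qpos": joint angles; "qd": joint speeds; "effort": joint torques, N m; "position": TCP position; "ee_rot": TCP orientation; "contact_force": force on the tool from outside, world axes, zero at the start; "moment": the same for the moment, N m; "width": finger opening in m; "gripper_force": force on a finger pad.
Only numpy, scipy, OpenCV 4.12 (cv2) and the standard library are available. Lean on these libraries where they do the work, as an engineer would, in place of code of your own. Each camera call takes 0.05 s, during which the arm holds its last target. There are 200 camera calls.

## Working session

There is one attempt and no reset: what is moved stays moved. The work goes in short steps, Python scripts to look and compute and a tool call to move; the robot and the scene stay as the last step left them, time stands still between calls to the robot, and variables do not carry over. Pictures are saved under pics/ and viewed, at most 13 in all, crops included, and the job is handed in when it is done.

Besides the shell and the picture viewer there is one more tool, called after "Request:" by a JSON object that holds its "name" and its "arguments". servo_tool: Moves the arm, as the interface text tells. Its arguments: {"type":"object","properties":{"moves":{"type":"array"},"force":{"type":"number"}},"required":["moves"]}

```bash
mkdir -p pics
cat > h.py <<'E'
import numpy as np, cv2
from rig import readout, imaging, manip
from scipy.spatial.transform import Rotation as Rn
def st():
    s=readout.get_state(); q=s['ee_rot']; return s,np.array(s['position']),Rn.from_quat([q[1],q[2],q[3],q[0]]).as_matrix()
def cloud(name):
    im,d=imaging.get_image(name); c=imaging.calibration(name); K=np.array(c['intrinsics']);R=np.array(c['R']);t=np.array(c['t'])
    v,u=np.mgrid[:480,:640]; P=np.stack([(u-K[0,2])/K[0,0]*d,(v-K[1,2])/K[1,1]*d,d],-1)
    W=(P-t)@R; W[d==0]=np.nan
    return im,W
E
python3 - <<'E'
from h import *
for n in('scene','top'):
    im,W=cloud(n); cv2.imwrite(f'pics/{n}0.png',im[...,::-1]); np.savez(f'{n}0.npz',im=im,W=W)
    print(n,imaging.calibration(n))
s,p,R=st();print(s['clock'],p,R,s['width'])
E
```

```text
scene {'intrinsics': array([[506.28032427,   0.        , 316.24714243],
       [  0.        , 506.28032427, 246.89931489],
       [  0.        ,   0.        ,   1.        ]]), 'R': array([[ 0.68273091, -0.73062267,  0.00830775],
       [-0.52971651, -0.50276142, -0.68310422],
       [ 0.50326824,  0.46197561, -0.73027365]]), 't': array([-0.36040956,  0.32536139,  1.21336626])}
top {'intrinsics': array([[578.42722268,   0.        , 318.07370289],
       [  0.        , 578.42722268, 236.34498552],
       [  0.        ,   0.        ,   1.        ]]), 'R': array([[-0.0543696 , -0.9985088 ,  0.00491073],
       [-0.94270364,  0.04970846, -0.32990743],
       [ 0.32917137, -0.0225663 , -0.94400052]]), 't': array([0.00254111, 0.49726355, 1.2074839 ])}
0.1 [0.1369988  0.55807952 0.30312543] [[-9.71152494e-01  2.38458592e-01 -5.78215652e-04]
 [ 2.38459217e-01  9.71151264e-01 -1.55700852e-03]
 [ 1.90252803e-04 -1.64997355e-03 -9.99998621e-01]] 0.0855337893266384
```

View pics/scene0.png

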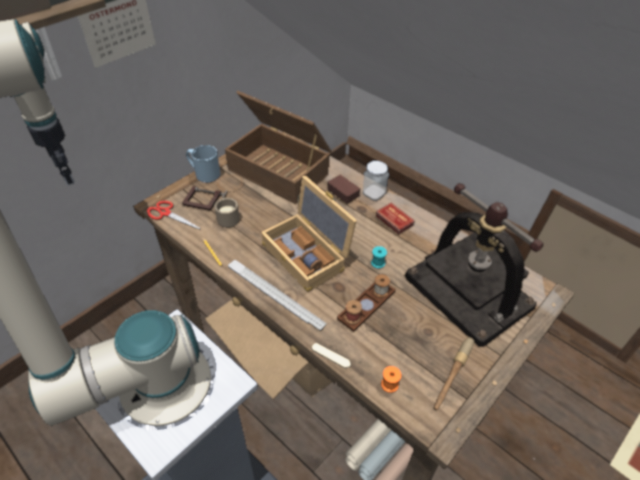

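View pics/top0.png

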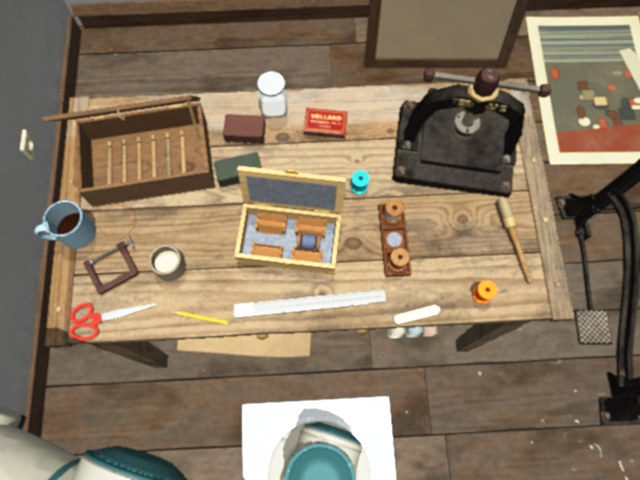

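The scene view shows the box near (308,250) and the tray near (366,303). In the top view the box is at (290,235) and the tray at (396,240), with spools at (394,211) and (400,259). The look-alikes in the top view are turquoise at (360,181) and orange at (486,291). The red spool has to be one of the two in the tray, so I'll enlarge that area.

Run:
```python
from h import *
a=np.load('scene0.npz')['im'][265:335,330:410];b=np.load('top0.npz')['im'][195:285,370:430]
A=cv2.resize(a,(400,350),interpolation=cv2.INTER_CUBIC);B=cv2.resize(b,(300,450),interpolation=cv2.INTER_CUBIC)
o=np.zeros((450,700,3),np.uint8);o[:350,:400]=A;o[:,400:]=B;cv2.imwrite('pics/crop.png',o[...,::-1])
for n in('top','scene'):
    W=np.load(n+'0.npz')['W']
    pts={'top':[(394,207),(400,257),(396,240),(320,300)],'scene':[(382,283),(353,309),(366,303)]}[n]
    for u,v in pts: print(n,u,v,np.nanmedian(W[v-1:v+2,u-1:u+2].reshape(-1,3),0).round(4))
```

```text
top 394 207 [ 0.5741 -0.2072  0.0456]
top 400 257 [ 0.4529 -0.2099  0.0383]
top 396 240 [ 0.5054 -0.2099  0.0056]
top 320 300 [ 0.3689 -0.0219  0.0093]
scene 382 283 [ 0.559  -0.2111  0.0593]
scene 353 309 [ 0.4375 -0.2114  0.0599]
scene 366 303 [ 0.5108 -0.2013  0.0069]
```

View pics/crop.png

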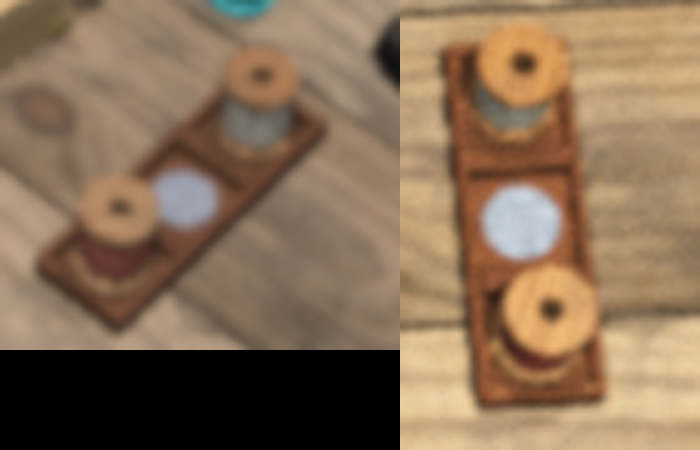

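The near spool is wound with dark red thread: scene (353,309), top (400,258). The far one is off-white or grey: scene (382,283), top (394,207). So the near spool is the red spool to move. Next I'll measure the geometry.

```bash
python3 - <<'E'
from h import *
from scipy.optimize import least_squares
for n in('top','scene'):
    W=np.load(n+'0.npz')['W'].reshape(-1,3); W=W[~np.isnan(W[:,0])]
    print(n,'bench z',np.median(W[(abs(W[:,0]-.45)<.1)&(abs(W[:,1]+.35)<.06),2]).round(4))
    for nm,cx in(('red',.445),('white',.565)):
        m=W[(np.hypot(W[:,0]-cx,W[:,1]+.21)<.035)&(W[:,2]>.045)]
        (c,r,a)=cv2.minAreaRect(m[:,:2].astype(np.float32))
        c2,r2=cv2.minEnclosingCircle(m[:,:2].astype(np.float32))
        print(nm,len(m),np.median(m[:,2]).round(4),'rect',np.round(c,4),np.round(r,4),'circ',np.round(c2,4),round(r2,4),'mean',m[:,:2].mean(0).round(4))
    m=W[(abs(W[:,0]-.5)<.13)&(abs(W[:,1]+.21)<.045)&(W[:,2]>.009)&(W[:,2]<.022)]
    print('tray rim',len(m),cv2.minAreaRect(m[:,:2].astype(np.float32)))
    m=W[(abs(W[:,0]-.5)<.12)&(abs(W[:,1]-.04)<.16)&(W[:,2]>.046)&(W[:,2]<.062)]
    print('box rim',len(m),np.percentile(m,[1,99],axis=0).round(3),cv2.minAreaRect(m[:,:2].astype(np.float32)))
    m=W[(abs(W[:,0]-.62)<.14)&(abs(W[:,1]-.04)<.16)&(W[:,2]>.08)]
    c=m.mean(0);U=np.linalg.svd(m-c)[2];print('lid',len(m),c.round(3),U[2].round(3),np.percentile(m,[0.5,99.5],axis=0).round(3))
E
python3 - <<'E'
import cv2,numpy as np
a=cv2.imread('pics/top0.png')[160:275,225:350];cv2.imwrite('pics/box.png',cv2.resize(a,None,fx=5,fy=5,interpolation=cv2.INTER_CUBIC))
E
```

```text
top bench z -0.0007
red 261 0.0566 rect [ 0.4473 -0.2075] [0.0407 0.0403] circ [ 0.4484 -0.2066] 0.0219 mean [ 0.4475 -0.2067]
white 239 0.0569 rect [ 0.5672 -0.206 ] [0.0406 0.0414] circ [ 0.5675 -0.2064] 0.0218 mean [ 0.5673 -0.2062]
tray rim 779 ((0.48490291833877563, -0.20520910620689392), (0.069163478910923, 0.22361119091510773), 86.99617767333984)
box rim 1406 [[ 0.434 -0.076  0.046]
 [ 0.597  0.161  0.061]] ((0.5162691473960876, 0.04222998768091202), (0.2306574434041977, 0.1375453621149063), 79.78478240966797)
lid 3227 [0.594 0.028 0.143] [-0.968  0.17   0.186] [[ 0.566 -0.084  0.081]
 [ 0.624  0.142  0.196]]
scene bench z -0.0007
red 197 0.0577 rect [ 0.4475 -0.2056] [0.0419 0.0392] circ [ 0.4478 -0.2044] 0.0232 mean [ 0.4462 -0.2066]
white 176 0.058 rect [ 0.568  -0.2055] [0.0429 0.0403] circ [ 0.5686 -0.2051] 0.023 mean [ 0.5663 -0.2061]
tray rim 657 ((0.4851301908493042, -0.2125917673110962), (0.08420713990926743, 0.22893331944942474), 87.41717529296875)
box rim 936 [[ 0.434 -0.078  0.046]
 [ 0.594  0.163  0.061]] ((0.5180686116218567, 0.0435541570186615), (0.2341177761554718, 0.14283014833927155), 80.65547943115234)
lid 2504 [0.618 0.005 0.239] [-0.946  0.165  0.279] [[ 0.566 -0.119  0.081]
 [ 0.759  0.143  0.716]]
```

View pics/box.png

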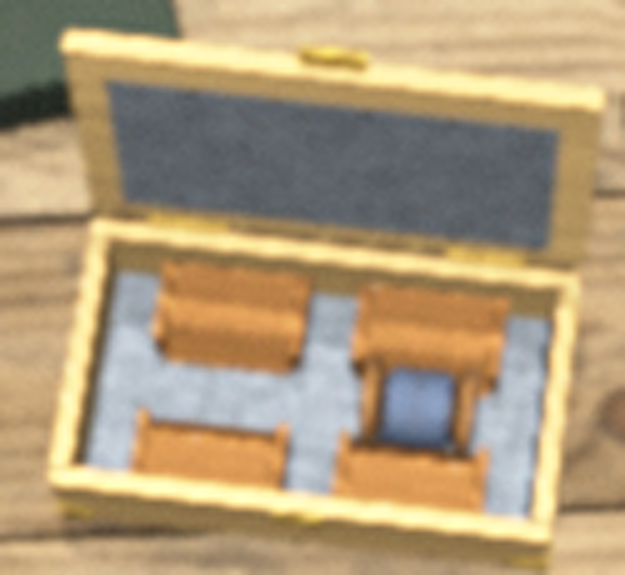

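Run:
```python
from h import *
for n in('top','scene'):
    D=np.load(n+'0.npz');W=D['W'].reshape(-1,3);im=D['im'].reshape(-1,3).astype(int);k=~np.isnan(W[:,0]);W=W[k];im=im[k]
    m=W[(abs(W[:,0]-.5)<.12)&(abs(W[:,1]-.04)<.16)&(W[:,2]>.050)&(W[:,2]<.058)]
    for yaw in(-.16,-.17,-.18):
        ex=np.array([np.cos(yaw),np.sin(yaw)]);ey=np.array([-ex[1],ex[0]]);c=np.array([.5172,.0427])
        a=(m[:,:2]-c)@ex;b=(m[:,:2]-c)@ey
        f=(a<-.05)&(abs(b)<.1); l=(b>.1)&(abs(a)<.05); r=(b<-.1)&(abs(a)<.05);h=(a>.05)&(abs(b)<.1)
        # front rim: slope along b ; sides slope along a
        print(n,yaw,'front mid',a[f].mean().round(4),'slope',np.polyfit(b[f],a[f],1)[0].round(4),'L',b[l].mean().round(4),np.polyfit(a[l],b[l],1)[0].round(4),'R',b[r].mean().round(4),np.polyfit(a[r],b[r],1)[0].round(4),'back',np.percentile(a[h],[5,50,95]).round(4),f.sum(),l.sum(),r.sum())
    yaw=-.17;ex=np.array([np.cos(yaw),np.sin(yaw)]);ey=np.array([-ex[1],ex[0]])
    a=(W[:,:2]-c)@ex;b=(W[:,:2]-c)@ey
    q=(abs(a)<.05)&(abs(b+.047)<.045)&(im[:,2]>im[:,0]+25)&(W[:,2]>.03)
    print('blue',q.sum(),a[q].mean(),b[q].mean(),np.percentile(b[q],[2,98]),W[q,2].max())
    q=(abs(a)<.056)&(b>.005)&(b<.09)&(W[:,2]>.022)&(W[:,2]<.04)
    print('empty cheeks',q.sum(),np.percentile(a[q],[2,98]),np.percentile(b[q],[2,98]),'near',np.percentile(b[q&(a<0)],[2,98]),'far',np.percentile(b[q&(a>0)],[2,98]))
    q=(a>.05)&(a<.16)&(abs(b)<.1)&(W[:,2]>.08)&(W[:,2]<.2)
    nl=W[q];cc=nl.mean(0);U=np.linalg.svd(nl-cc)[2][2];print('lid n',U,np.arctan2(-U[1],-U[0])+np.pi,np.percentile(W[q,2],99.5))
    m=W[(abs(W[:,0]-.5)<.13)&(abs(W[:,1]+.21)<.05)&(W[:,2]>.012)&(W[:,2]<.02)]
    print('tray',cv2.minAreaRect(m[:,:2].astype(np.float32)))
```

```text
top -0.16 front mid -0.0645 slope 0.0121 L 0.1093 -0.0143 R -0.1103 -0.0133 back [0.0531 0.0582 0.0656] 295 137 129
top -0.17 front mid -0.0645 slope 0.0026 L 0.1093 -0.0055 R -0.1103 -0.0041 back [0.0535 0.0583 0.0654] 294 137 129
top -0.18 front mid -0.0645 slope -0.0069 L 0.1093 0.0068 R -0.1103 0.0063 back [0.0535 0.0582 0.0654] 295 136 132
blue 157 -0.008516753266459978 -0.04601159748192877 [-0.05918992 -0.0327553 ] 0.05018009034314213
empty cheeks 849 [-0.05144385  0.05528435] [0.01174237 0.08052203] near [0.01212029 0.07981928] far [0.01150102 0.08082315]
lid n [-0.96736193  0.17046361  0.18749148] 2.9671684094771282 0.19622442704203014
tray ((0.4853097200393677, -0.20446506142616272), (0.0724996030330658, 0.2226024568080902), 85.6482925415039)
scene -0.16 front mid -0.0655 slope 0.0123 L 0.1104 -0.0158 R -0.1101 -0.0119 back [0.0521 0.0566 0.0656] 159 83 108
scene -0.17 front mid -0.0655 slope 0.0031 L 0.1104 -0.0066 R -0.11 -0.0066 back [0.0522 0.0566 0.0651] 160 83 108
scene -0.18 front mid -0.0654 slope -0.0066 L 0.1105 -0.0022 R -0.1101 0.0048 back [0.0526 0.0566 0.0648] 161 82 108
blue 55 -0.012071898605009198 -0.04703678814835178 [-0.05770981 -0.03412791] 0.04847270118333744
empty cheeks 443 [-0.0477921  0.0552307] [0.0102859  0.08344074] near [0.01188958 0.08328463] far [0.00994976 0.08341563]
lid n [-0.9690201   0.17022996  0.1789464 ] 2.9676947646462826 0.19646044900264015
tray ((0.4873691201210022, -0.20430681109428406), (0.07111138850450516, 0.22592173516750336), 86.22321319580078)
```

Request:
{"name": "servo_tool", "arguments": {"moves": [{"dp": [0,0,0],"delta_rot": [0,0,0.89],"fingers": 1},{"dp": [0,0,0],"delta_rot": [0,0,0.89],"fingers": 1},{"dp": [0,0,0],"delta_rot": [0,0,0.89],"fingers": 1},{"dp": [0,0,0],"delta_rot": [0,0,0.89],"fingers": 1},{"dp": [0,0,0],"delta_rot": [0,0,0.89],"fingers": 1}], "force": 40}}

```text
clock: 0.6
position: [0.137, 0.5582, 0.3034]
ee_rot: [-0.0, 0.338, 0.941, -0.001]
contact_force: [-0.1, -0.3, 0.4]
width: 0.0855
gripper_force: 0.0
```

Request:
{"name": "servo_tool", "arguments": {"moves": [{"dp": [0,0,0],"delta_rot": [0,0,0.89],"fingers": 1},{"dp": [0,0,0],"delta_rot": [0,0,0.89],"fingers": 1},{"dp": [0,0,0],"delta_rot": [0,0,0.89],"fingers": 1},{"dp": [0,0,0],"delta_rot": [0,0,0.89],"fingers": 1},{"dp": [0,0,0],"delta_rot": [0,0,0.89],"fingers": 1}]}}

```text
clock: 1.1
position: [0.1371, 0.5582, 0.3034]
ee_rot: [0.0, 0.537, 0.843, -0.001]
contact_force: [0.3, -0.7, 0.5]
width: 0.0854
gripper_force: 0.0
```

Request:
{"name": "servo_tool", "arguments": {"moves": [{"dp": [0,0,0],"delta_rot": [0,0,0.89],"fingers": 1},{"dp": [0,0,0],"delta_rot": [0,0,0.89],"fingers": 1},{"dp": [0,0,0],"delta_rot": [0,0,0.89],"fingers": 1},{"dp": [0,0,0],"delta_rot": [0,0,0.89],"fingers": 1},{"dp": [0,0,0],"delta_rot": [0,0,0.89],"fingers": 1}]}}

```text
clock: 1.6
position: [0.137, 0.5582, 0.3034]
ee_rot: [0.0, 0.71, 0.704, -0.0]
contact_force: [0.3, 0.9, -0.1]
width: 0.0851
gripper_force: 0.0
```

Request:
{"name": "servo_tool", "arguments": {"moves": [{"dp": [-0.19,0.0775,0],"delta_rot": [0,0,0],"fingers": 1},{"dp": [-0.19,0.0775,0],"delta_rot": [0,0,0],"fingers": 1},{"dp": [-0.19,0.0775,0],"delta_rot": [0,0,0],"fingers": 1},{"dp": [-0.19,0.0775,0],"delta_rot": [0,0,0],"fingers": 1},{"dp": [-0.19,0.0775,0],"delta_rot": [0,0,0],"fingers": 1}]}}

```text
clock: 2.1
position: [0.2138, 0.3663, 0.3035]
ee_rot: [0.0, 0.709, 0.706, -0.0]
contact_force: [0.9, 0.1, -0.6]
width: 0.0856
gripper_force: 0.0
```

Request:
{"name": "servo_tool", "arguments": {"moves": [{"dp": [-0.19,0.0775,0],"delta_rot": [0,0,0],"fingers": 1},{"dp": [-0.19,0.0775,0],"delta_rot": [0,0,0],"fingers": 1},{"dp": [-0.19,0.0775,0],"delta_rot": [0,0,0],"fingers": 1},{"dp": [-0.19,0.0775,0],"delta_rot": [0,0,0],"fingers": 1},{"dp": [-0.19,0.0775,0],"delta_rot": [0,0,0],"fingers": 1}]}}

```text
clock: 2.6
position: [0.2902, 0.1761, 0.3038]
ee_rot: [0.0, 0.709, 0.706, 0.0]
contact_force: [0.4, 1.0, -0.1]
width: 0.0857
gripper_force: 0.0
```

Request:
{"name": "servo_tool", "arguments": {"moves": [{"dp": [-0.19,0.0775,0],"delta_rot": [0,0,0],"fingers": 1},{"dp": [-0.19,0.0775,0],"delta_rot": [0,0,0],"fingers": 1},{"dp": [-0.19,0.0775,0],"delta_rot": [0,0,0],"fingers": 1},{"dp": [-0.19,0.0775,0],"delta_rot": [0,0,0],"fingers": 1},{"dp": [-0.19,0.0775,0],"delta_rot": [0,0,0],"fingers": 1}]}}

```text
clock: 3.1
position: [0.3668, -0.0144, 0.3038]
ee_rot: [-0.0, 0.709, 0.705, 0.0]
contact_force: [1.1, 0.5, -0.1]
width: 0.0853
gripper_force: 0.0
```

Request:
{"name": "servo_tool", "arguments": {"moves": [{"dp": [-0.19,0.0775,0],"delta_rot": [0,0,0],"fingers": 1},{"dp": [-0.19,0.0775,0],"delta_rot": [0,0,0],"fingers": 1},{"dp": [-0.19,0.0775,0],"delta_rot": [0,0,0],"fingers": 1},{"dp": [-0.19,0.0775,0],"delta_rot": [0,0,0],"fingers": 1},{"dp": [-0.19,0.0775,0],"delta_rot": [0,0,0],"fingers": 1}]}}

```text
clock: 3.6
position: [0.4434, -0.2048, 0.3035]
ee_rot: [-0.0, 0.709, 0.705, 0.0]
contact_force: [1.7, -0.2, 0.4]
width: 0.0851
gripper_force: 0.0
```

Request:
{"name": "servo_tool", "arguments": {"moves": [{"dp": [0,0,0],"delta_rot": [0,1,0],"fingers": 1},{"dp": [0,0,0],"delta_rot": [0,1,0],"fingers": 1},{"dp": [0,0,0],"delta_rot": [0,1,0],"fingers": 1},{"dp": [0,0,0],"delta_rot": [0,1,0],"fingers": 1},{"dp": [0,0,0],"delta_rot": [0,1,0],"fingers": 1}]}}

```text
clock: 4.1
position: [0.4433, -0.2034, 0.3038]
ee_rot: [-0.176, 0.687, 0.683, 0.177]
contact_force: [-0.9, -0.6, -0.1]
width: 0.0857
gripper_force: 0.0
```

Run:
```python
from h import *
s,p,R=st();print(s['clock'],p.round(4),R.round(3),np.round(s['qpos'],3))
```

```text
4.1 [ 0.4433 -0.2034  0.3038] [[ 0.005  1.     0.003]
 [ 0.876 -0.005  0.483]
 [ 0.483  0.    -0.876]] [-0.785  0.277  1.596  0.351  1.634 -0.823]
```

Request:
{"name": "servo_tool", "arguments": {"moves": [{"dp": [0,0,0],"delta_rot": [0,-1,0],"fingers": 1},{"dp": [0,0,0],"delta_rot": [0,-1,0],"fingers": 1},{"dp": [0,0,0],"delta_rot": [0,-1,0],"fingers": 1},{"dp": [0,0,0],"delta_rot": [0,-1,0],"fingers": 1},{"dp": [0,0,0],"delta_rot": [0,-1,0],"fingers": 1}]}}

```text
clock: 4.6
position: [0.4432, -0.2032, 0.3039]
ee_rot: [0.001, 0.709, 0.705, -0.001]
contact_force: [-1.3, -0.8, 0.8]
width: 0.0852
gripper_force: 0.0
```

Request:
{"name": "servo_tool", "arguments": {"moves": [{"dp": [0,0,0],"delta_rot": [0,-1,0],"fingers": 1},{"dp": [0,0,0],"delta_rot": [0,-1,0],"fingers": 1},{"dp": [0,0,0],"delta_rot": [0,-1,0],"fingers": 1},{"dp": [0,0,0],"delta_rot": [0,-1,0],"fingers": 1},{"dp": [0,0,0],"delta_rot": [0,-1,0],"fingers": 1}]}}

```text
clock: 5.1
position: [0.4432, -0.2029, 0.304]
ee_rot: [0.176, 0.686, 0.683, -0.176]
contact_force: [-0.7, 0.9, -0.1]
width: 0.0853
gripper_force: 0.0
```

Request:
{"name": "servo_tool", "arguments": {"moves": [{"dp": [0.12,0.004,0.126],"delta_rot": [0,0,0],"fingers": 1},{"dp": [0.12,0.004,0.126],"delta_rot": [0,0,0],"fingers": 1},{"dp": [0.12,0.004,0.126],"delta_rot": [0,0,0],"fingers": 1},{"dp": [0.12,0.004,0.126],"delta_rot": [0,0,0],"fingers": 1},{"dp": [0.12,0.004,0.126],"delta_rot": [0,0,0],"fingers": 1}]}}

```text
clock: 5.6
position: [0.4474, -0.1576, 0.1345]
ee_rot: [0.174, 0.687, 0.683, -0.175]
contact_force: [0.5, 0.0, -0.0]
width: 0.0854
gripper_force: 0.0
```

```bash
cat >> h.py <<'E'
def go(p,R,G):  # delta to bring grasp point to G, in tool units of 0.2 m
    return ((R.T@(np.array(G)-(p+manip.pinch_z*R[:,2])))/.2).round(4)
E
python3 - <<'E'
from h import *
s,p,R=st();print(s['clock'],p.round(4),R.round(3),np.round(s['qpos'],3),go(p,R,[.4473,-.2068,.044]))
im,d=imaging.get_image('wrist');cv2.imwrite('pics/w1.png',im[...,::-1])
E
```

```text
5.6 [ 0.4474 -0.1576  0.1345] [[ 0.004  1.    -0.002]
 [ 0.878 -0.005 -0.479]
 [-0.479  0.    -0.878]] [-0.195  0.313  2.061 -0.713  0.802  0.325] [0.0008 0.0007 0.2453]
```

View pics/w1.png

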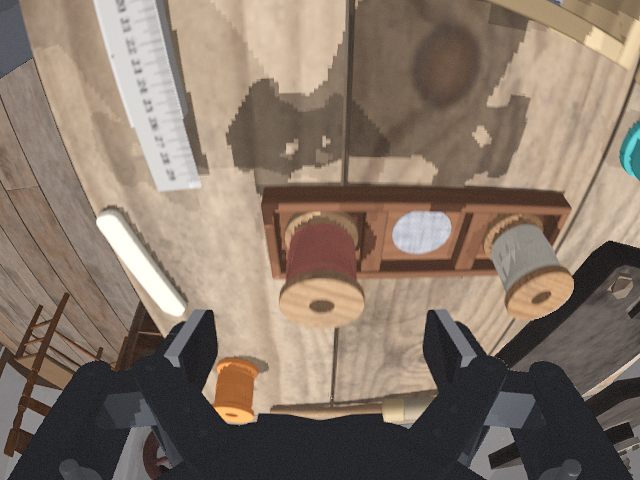

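The wrist view confirms it: the red-wound spool at (322,265) is centred between the fingertips at (200,330) and (440,330), and the white one is well clear at (530,265). I'll descend and grip.

Request:
{"name": "servo_tool", "arguments": {"moves": [{"dp": [0,0,0.1],"delta_rot": [0,0,0],"fingers": 1},{"dp": [0,0,0.08],"delta_rot": [0,0,0],"fingers": 1},{"dp": [0,0,0.045],"delta_rot": [0,0,0],"fingers": 1},{"dp": [0,0,0.02],"delta_rot": [0,0,0],"fingers": 1},{"dp": [0,0,0],"delta_rot": [0,0,0],"fingers": 0}], "force": 40}}

```text
clock: 6.15
position: [0.4475, -0.182, 0.0929]
ee_rot: [0.174, 0.687, 0.683, -0.175]
contact_force: [0.2, 0.2, 0.7]
width: 0.0735
gripper_force: 0.0
```

Request:
{"name": "servo_tool", "arguments": {"moves": [{"dp": [0,0,0],"delta_rot": [0,0,0],"fingers": 0},{"dp": [0,0,0],"delta_rot": [0,0,0],"fingers": 0},{"dp": [0,0,0],"delta_rot": [0,0,0],"fingers": 0},{"dp": [0,0,0],"delta_rot": [0,0,0],"fingers": 0},{"dp": [0,0,0],"delta_rot": [0,0,0],"fingers": 0}]}}

```text
clock: 6.65
position: [0.4479, -0.1817, 0.0936]
ee_rot: [0.175, 0.687, 0.683, -0.175]
contact_force: [0.3, 1.7, 6.2]
width: 0.041
gripper_force: 40.5
```

Request:
{"name": "servo_tool", "arguments": {"moves": [{"dp": [-0.05,0,-0.09],"delta_rot": [0,0,0],"fingers": 0},{"dp": [-0.08,0,-0.15],"delta_rot": [0,0,0],"fingers": 0},{"dp": [-0.08,0,-0.15],"delta_rot": [0,0,0],"fingers": 0},{"dp": [-0.08,0,-0.15],"delta_rot": [0,0,0],"fingers": 0},{"dp": [-0.08,0,-0.15],"delta_rot": [0,0,0],"fingers": 0}]}}

```text
clock: 7.15
position: [0.4469, -0.1801, 0.2505]
ee_rot: [0.174, 0.687, 0.684, -0.175]
contact_force: [1.4, -1.3, -0.5]
width: 0.0406
gripper_force: 40.8
```

Request:
{"name": "servo_tool", "arguments": {"moves": [{"dp": [0,0,0],"delta_rot": [0,1,0],"fingers": 0},{"dp": [0,0,0],"delta_rot": [0,1,0],"fingers": 0},{"dp": [0,0,0],"delta_rot": [0,1,0],"fingers": 0},{"dp": [0,0,0],"delta_rot": [0,1,0],"fingers": 0},{"dp": [0,0,0],"delta_rot": [0,1,0],"fingers": 0}]}}

```text
clock: 7.65
position: [0.4473, -0.1802, 0.2497]
ee_rot: [-0.001, 0.709, 0.706, 0.002]
contact_force: [0.0, -0.6, -1.0]
width: 0.0403
gripper_force: 40.8
```

Request:
{"name": "servo_tool", "arguments": {"moves": [{"dp": [0,0,0],"delta_rot": [0,1,0],"fingers": 0},{"dp": [0,0,0],"delta_rot": [0,1,0],"fingers": 0},{"dp": [0,0,0],"delta_rot": [0,1,0],"fingers": 0},{"dp": [0,0,0],"delta_rot": [0,1,0],"fingers": 0},{"dp": [0,0,0],"delta_rot": [0,1,0],"fingers": 0}]}}

```text
clock: 8.15
position: [0.4474, -0.1807, 0.2495]
ee_rot: [-0.175, 0.686, 0.683, 0.177]
contact_force: [-0.0, 0.5, -1.6]
width: 0.0407
gripper_force: 40.8
```

Request:
{"name": "servo_tool", "arguments": {"moves": [{"dp": [0,0,0],"delta_rot": [0,1,0],"fingers": 0},{"dp": [0,0,0],"delta_rot": [0,1,0],"fingers": 0},{"dp": [0,0,0],"delta_rot": [0,1,0],"fingers": 0},{"dp": [0,0,0],"delta_rot": [0,1,0],"fingers": 0},{"dp": [0,0,0],"delta_rot": [0,1,0],"fingers": 0}]}}

```text
clock: 8.65
position: [0.4475, -0.1809, 0.2491]
ee_rot: [-0.339, 0.622, 0.618, 0.341]
contact_force: [-1.0, -0.2, -0.7]
width: 0.0406
gripper_force: 40.8
```

Run:
```python
from h import *
s,p,R=st();print(s['clock'],p.round(4),R.round(3),np.round(s['qpos'],3),s['width'],go(p,R,[.45,-.34,.10]))
im,d=imaging.get_image('wrist');a=im[180:480,100:540];im,W=cloud('top')
b=cv2.resize(im[180:330,360:500],None,fx=2,fy=2)
cv2.imwrite('pics/w2.png',np.hstack([a,b])[...,::-1])
```

```text
8.65 [ 0.4475 -0.1809  0.2491] [[ 0.003  1.     0.005]
 [ 0.538 -0.005  0.843]
 [ 0.843  0.    -0.538]] [-0.876  0.493  1.67   0.593  1.807 -0.989] 0.0405634463866897 [-1.0564  0.0167 -0.5388]
```

View pics/w2.png

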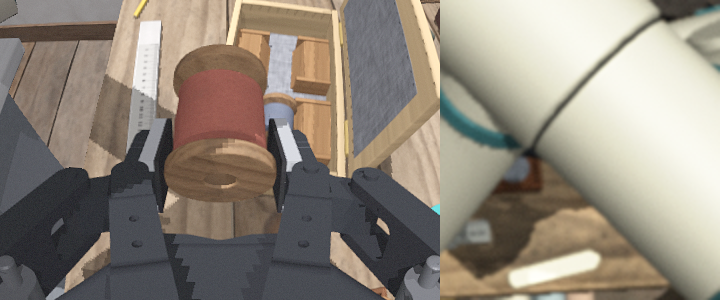

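Run:
```python
from h import *
W=np.load('top0.npz')['W'].reshape(-1,3);W=W[~np.isnan(W[:,0])]
for x in np.arange(.34,.64,.02):
    r=''
    for y in np.arange(-.24,-.56,-.02):
        k=(abs(W[:,0]-x)<.01)&(abs(W[:,1]-y)<.01);r+='%4d'%(np.percentile(W[k,2],95)*1000 if k.any() else -9)
    print('%.2f'%x,r)
s,p,R=st();print(go(p,R,[.485,-.305,.08]))
```

```text
0.34   10  10  10   4   2   1   2  48  53   3   2   2   2   3   1   1   2
0.36    3   3   3   3   3   3   3  54  56  52   3   3   2   2   0   3   4
0.38    2   2   2   3   3   2   2  53  55  49   3   3   2  10   3   4   5
0.40    2   2   3   2   3   1   2   2   3   3   2   3   2  16   8   4   3
0.42   16   3   1   3   3   3   3   4   4   3   4   4   2  16   4   3   3
0.44   18   3   4   3   5   3   3   3   4   4   3   4   6  18   5   4   3
0.46   18   5   4   4   4   5   2   4   4   3   4   3  10  19   3   3   3
0.48   18   6   6   5   5   4   3   4   5   3   4   5  20  22   4   4   4
0.50   16   4   3   6   3   3   4   5   3   5   3   4  23  22   5   4   3
0.52   18   4   5   3   3   4   5   3   4   4   5   6  28  26   4   5   4
0.54   19   4   4   3   4   3   4   4   5   3   4  23  33  26   4   5   4
0.56   18   4   4   3   3   3   3   5   5   4   5  26  34   6   5   3   3
0.58   16   2   4   4   3   3   2   5   5   5   4  29  33   5   5   5   3
0.60    6   4   3   3   4   5   4   3   4   5   4  18  26  21   4   4   3
0.62    4   3   4   3   4   5  14  23  26  99 108  27  38  35   3   4   3
[-1.0353  0.196  -0.3394]
```

Request:
{"name": "servo_tool", "arguments": {"moves": [{"dp": [-0.2,0.04,-0.07],"delta_rot": [0,0,0],"fingers": 0},{"dp": [-0.2,0.04,-0.07],"delta_rot": [0,0,0],"fingers": 0},{"dp": [-0.2,0.04,-0.07],"delta_rot": [0,0,0],"fingers": 0},{"dp": [-0.2,0.04,-0.07],"delta_rot": [0,0,0],"fingers": 0},{"dp": [-0.2,0.04,-0.07],"delta_rot": [0,0.7,0],"fingers": 0}]}}

```text
clock: 9.25
position: [0.4878, -0.3484, 0.1201]
ee_rot: [-0.358, 0.61, 0.609, 0.361]
contact_force: [1.0, 0.4, 0.6]
width: 0.0405
gripper_force: 40.8
```

```bash
cat > wr.py <<'E'
from h import *
def wcloud():
    s,p,R=st(); im,d=imaging.get_image('wrist'); c=imaging.calibration('wrist');K=np.array(c['intrinsics']);H=np.array(c['hand_eye'])
    v,u=np.mgrid[:480,:640];x=(u-K[0,2])/K[0,0];y=(v-K[1,2])/K[1,1];th=np.hypot(x,y)+1e-9
    k=np.tan(th)/th; P=np.stack([x*k*d,y*k*d,d],-1); T=P@H[:3,:3].T+H[:3,3]; W=T@R.T+p; bad=(d==0)|(th>1.4);W[bad]=np.nan;T[bad]=np.nan
    return im,T,W,s,p,R
E
python3 - <<'E'
from wr import *
im,T,W,s,p,R=wcloud();i=im.astype(int)
print(s['clock'],p.round(4),R.round(3),go(p,R,[.485,-.31,.026]))
m=(i[...,0]>1.8*i[...,1])&(i[...,0]>60)&(np.hypot(T[...,0],T[...,1])<.08)&(T[...,2]<.1)
print(m.sum(),np.nanmean(T[m],0),np.nanmean(W[m],0))
# wooden near-spool points
q=(abs(T[...,1])<.018)&(abs(T[...,0])<.06)&(T[...,2]>.02)&(T[...,2]<.11)&(W[...,2]>.03)
print('spool extent world',np.nanpercentile(W[q],[1,50,99],axis=0).round(4))
# top edge line of red thread: y vs z
pts=W[m];b=np.linspace(*np.nanpercentile(pts[:,1],[5,95]),7)
for l,h in zip(b[:-1],b[1:]):
    k=(pts[:,1]>=l)&(pts[:,1]<h);print(((l+h)/2).round(4),np.nanpercentile(pts[k,2],97).round(4))
E
```

```text
9.25 [ 0.4878 -0.3484  0.1201] [[-0.001  1.     0.004]
 [ 0.484 -0.004  0.875]
 [ 0.875  0.003 -0.484]] [-0.3189 -0.0157  0.1263]
6 [ 0.01209198 -0.01638801  0.05849043] [ 0.47161819 -0.29131067  0.10236777]
spool extent world [[ 0.4706 -0.3125  0.0788]
 [ 0.4881 -0.2986  0.1098]
 [ 0.5053 -0.2617  0.1162]]
-0.2987 0.1025
-0.2953 0.0994
-0.2919 nan
-0.2885 0.1012
-0.285 0.1059
-0.2816 nan
  return np.nanmean(a, axis, out=out, keepdims=keepdims)
```

Request:
{"name": "servo_tool", "arguments": {"moves": [{"dp": [-0.08,0,0.044],"delta_rot": [0,0,0],"fingers": 0},{"dp": [-0.08,0,0.044],"delta_rot": [0,0,0],"fingers": 0},{"dp": [-0.08,0,0.044],"delta_rot": [0,0,0],"fingers": 0},{"dp": [-0.06,0,0.034],"delta_rot": [0,0,0],"fingers": 0},{"dp": [0,0,0],"delta_rot": [0,0,0],"fingers": 0}]}}

```text
clock: 9.8
position: [0.4863, -0.3461, 0.0497]
ee_rot: [-0.36, 0.61, 0.607, 0.361]
contact_force: [-0.4, 0.7, 0.0]
width: 0.0409
gripper_force: 40.8
```

Request:
{"name": "servo_tool", "arguments": {"moves": [{"dp": [-0.0088,0,0.005],"delta_rot": [0,0,0],"fingers": 0},{"dp": [0,0,0],"delta_rot": [0,0,0],"fingers": 0}]}}

```text
clock: 10.0
position: [0.4868, -0.3473, 0.0492]
ee_rot: [-0.359, 0.61, 0.607, 0.361]
contact_force: [-0.5, 0.9, -0.5]
width: 0.0407
gripper_force: 40.8
```

Request:
{"name": "servo_tool", "arguments": {"moves": [{"dp": [-0.0088,0,0.005],"delta_rot": [0,0,0],"fingers": 0},{"dp": [0,0,0],"delta_rot": [0,0,0],"fingers": 0}]}}

```text
clock: 10.2
position: [0.4867, -0.3474, 0.0466]
ee_rot: [-0.359, 0.61, 0.607, 0.361]
contact_force: [-0.1, 0.5, -0.5]
width: 0.0407
gripper_force: 40.8
```

Request:
{"name": "servo_tool", "arguments": {"moves": [{"dp": [0,0,0],"delta_rot": [0,0,0],"fingers": 0.65},{"dp": [0,0,0],"delta_rot": [0,0,0],"fingers": 0.65},{"dp": [0,0,0],"delta_rot": [0,0,0],"fingers": 0.65},{"dp": [0,0,0],"delta_rot": [0,0,0],"fingers": 0.65}]}}

```text
clock: 10.6
position: [0.4866, -0.3473, 0.0463]
ee_rot: [-0.36, 0.61, 0.607, 0.362]
contact_force: [1.2, -0.2, 0.7]
width: 0.0554
gripper_force: 0.0
```

Request:
{"name": "servo_tool", "arguments": {"moves": [{"dp": [0,0,-0.15],"delta_rot": [0,0,0],"fingers": 1},{"dp": [0,0,-0.2],"delta_rot": [0,0,0],"fingers": 1},{"dp": [0.22,0,-0.12],"delta_rot": [0,0,0],"fingers": 1},{"dp": [0.22,0,-0.12],"delta_rot": [0,0,0],"fingers": 1},{"dp": [0.22,0,-0.12],"delta_rot": [0,0,0],"fingers": 1}]}}

```text
clock: 11.1
position: [0.486, -0.4086, 0.2312]
ee_rot: [-0.36, 0.61, 0.606, 0.362]
contact_force: [1.1, -0.9, 0.5]
width: 0.0854
gripper_force: 0.0
```

Request:
{"name": "servo_tool", "arguments": {"moves": [{"dp": [0,0,0],"delta_rot": [0,-1,0],"fingers": 1},{"dp": [0,0,0],"delta_rot": [0,-1,0],"fingers": 1},{"dp": [0,0,0],"delta_rot": [0,-1,0],"fingers": 1},{"dp": [0,0,0],"delta_rot": [0,-1,0],"fingers": 1},{"dp": [0,0,0],"delta_rot": [0,-1,0],"fingers": 1}]}}

```text
clock: 11.6
position: [0.4861, -0.4086, 0.2302]
ee_rot: [-0.197, 0.681, 0.677, 0.198]
contact_force: [0.5, 0.1, 0.1]
width: 0.0851
gripper_force: 0.0
```

Request:
{"name": "servo_tool", "arguments": {"moves": [{"dp": [0,0,0],"delta_rot": [0,-1,0],"fingers": 1},{"dp": [0,0,0],"delta_rot": [0,-1,0],"fingers": 1},{"dp": [0,0,0],"delta_rot": [0,-1,0],"fingers": 1},{"dp": [0,0,0],"delta_rot": [0,-1,0],"fingers": 1},{"dp": [0,0,0],"delta_rot": [0,-1,0],"fingers": 1}]}}

```text
clock: 12.1
position: [0.4861, -0.4082, 0.2303]
ee_rot: [-0.023, 0.708, 0.705, 0.024]
contact_force: [0.3, -0.5, -1.2]
width: 0.0851
gripper_force: 0.0
```

Run:
```python
from wr import *
im,T,W,s,p,R=wcloud();print(s['clock'],p.round(4),R.round(3),np.round(s['qpos'],3))
def fit(W):
    k=(abs(W[...,0]-.487)<.06)&(abs(W[...,1]+.29)<.05)&(W[...,2]>.012)&(W[...,2]<.07)
    P=W[k];print(len(P),np.nanpercentile(P,[1,50,99],axis=0).round(4));print(cv2.minAreaRect(P[:,:2].astype(np.float32)))
fit(W);cv2.imwrite('pics/w3.png',im[...,::-1])
for n in('top','scene'):
    i2,W2=cloud(n);fit(W2)
```

```text
12.1 [ 0.4861 -0.4082  0.2303] [[ 0.005  1.     0.001]
 [ 0.998 -0.005  0.066]
 [ 0.066  0.    -0.998]] [-0.829  0.429  1.457  0.047  1.305 -0.838]
3548 [[ 0.4751 -0.3113  0.0174]
 [ 0.4934 -0.2862  0.0362]
 [ 0.5129 -0.2603  0.0422]]
((0.4941709637641907, -0.2853589653968811), (0.05258277431130409, 0.04083492234349251), 88.66863250732422)
0 [nan nan nan]
((0.0, 0.0), (0.0, 0.0), 0.0)
329 [[ 0.4736 -0.3112  0.0136]
 [ 0.4866 -0.2878  0.0352]
 [ 0.5109 -0.2587  0.0465]]
((0.49363455176353455, -0.28525274991989136), (0.053225889801979065, 0.04113958030939102), 89.0078125)
  return np.nanmean(a, axis, out=out, keepdims=keepdims)
```

View pics/w3.png

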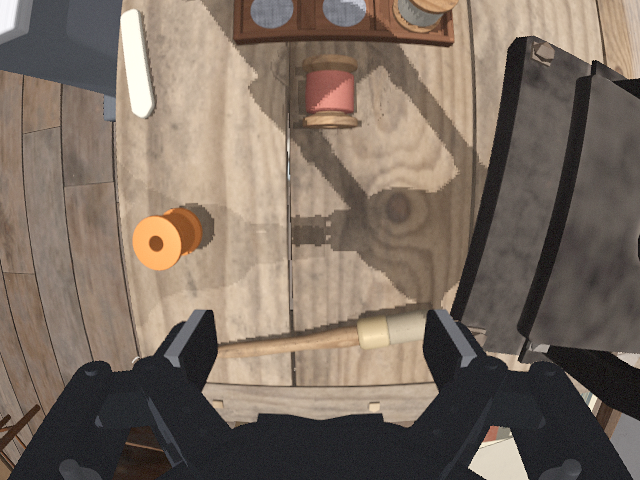

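The wrist view shows the red spool lying on the bench at (330,90), axis along y, with the white one still standing in the tray. Measured middle is (0.494, -0.2855). Next I'll turn the gripper to take it by its ends.

Request:
{"name": "servo_tool", "arguments": {"moves": [{"dp": [0,0,0],"delta_rot": [0,-0.66,0],"fingers": 0.77},{"dp": [0,0,0],"delta_rot": [0,0,1],"fingers": 0.77},{"dp": [0,0,0],"delta_rot": [0,0,1],"fingers": 0.77},{"dp": [0,0,0],"delta_rot": [0,0,1],"fingers": 0.77},{"dp": [0,0,0],"delta_rot": [0,0,1],"fingers": 0.77}]}}

```text
clock: 12.75
position: [0.4861, -0.4092, 0.2292]
ee_rot: [-0.003, 0.836, 0.548, 0.002]
contact_force: [-0.1, -0.2, 0.3]
width: 0.0658
gripper_force: 0.0
```

Request:
{"name": "servo_tool", "arguments": {"moves": [{"dp": [0,0,0],"delta_rot": [0,0,1],"fingers": 0.77},{"dp": [0,0,0],"delta_rot": [0,0,1],"fingers": 0.77},{"dp": [0,0,0],"delta_rot": [0,0,1],"fingers": 0.77},{"dp": [0,0,0],"delta_rot": [0,0,1],"fingers": 0.77},{"dp": [0,0,0],"delta_rot": [0,0,1],"fingers": 0.77}]}}

```text
clock: 13.25
position: [0.4861, -0.4093, 0.2291]
ee_rot: [-0.003, 0.946, 0.324, 0.001]
contact_force: [0.8, -0.2, -0.7]
width: 0.0657
gripper_force: 0.0
```

Request:
{"name": "servo_tool", "arguments": {"moves": [{"dp": [0,0,0],"delta_rot": [0,0,1],"fingers": 0.77},{"dp": [0,0,0],"delta_rot": [0,0,1],"fingers": 0.77},{"dp": [0,0,0],"delta_rot": [0,0,1],"fingers": 0.77},{"dp": [0,0,0],"delta_rot": [0,0,1],"fingers": 0.77},{"dp": [0,0,0],"delta_rot": [0,0,1],"fingers": 0.77}]}}

```text
clock: 13.75
position: [0.4861, -0.4093, 0.2291]
ee_rot: [-0.004, 0.997, 0.08, -0.0]
contact_force: [-0.3, 0.1, -0.1]
width: 0.0659
gripper_force: 0.0
```

Request:
{"name": "servo_tool", "arguments": {"moves": [{"dp": [0,0,0],"delta_rot": [0,0,1],"fingers": 0.77},{"dp": [0,0,0],"delta_rot": [0,0,0.86],"fingers": 0.77}]}}

```text
clock: 13.95
position: [0.4861, -0.4093, 0.2291]
ee_rot: [-0.004, 1.0, -0.013, -0.001]
contact_force: [0.6, -0.4, -0.6]
width: 0.0655
gripper_force: 0.0
```

Run:
```python
from h import *
s,p,R=st();print(s['clock'],p.round(4),R.round(3),np.round(s['qpos'],3),s['width'],go(p,R,[.494,-.2855,.10]))
```

```text
13.95 [ 0.4861 -0.4093  0.2291] [[ 1.    -0.025 -0.001]
 [-0.025 -1.     0.007]
 [-0.001 -0.007 -1.   ]] [-0.811  0.415  1.482  0.004  1.25   0.783] 0.06552831492163926 [ 0.0247 -0.6151  0.3802]
```

Tool x is now world +x and tool y is world -y. I'll go above the spool and check the clearance.

Request:
{"name": "servo_tool", "arguments": {"moves": [{"dp": [0.005,-0.154,0.095],"delta_rot": [0,0,0],"fingers": 0.77},{"dp": [0.005,-0.154,0.095],"delta_rot": [0,0,0],"fingers": 0.77},{"dp": [0.005,-0.154,0.095],"delta_rot": [0,0,0],"fingers": 0.77},{"dp": [0.01,-0.153,0.095],"delta_rot": [0,0,0],"fingers": 0.77},{"dp": [0,0,0],"delta_rot": [0,0,0],"fingers": 0.77}]}}

```text
clock: 14.45
position: [0.4917, -0.2812, 0.1511]
ee_rot: [-0.006, 1.0, -0.01, -0.004]
contact_force: [-0.3, 0.1, 0.0]
width: 0.0657
gripper_force: 0.0
```

Run:
```python
from wr import *
im,T,W,s,p,R=wcloud();print(s['clock'],p.round(4),s['width'],go(p,R,[.494,-.2855,.036]))
k=(abs(W[...,0]-.487)<.06)&(abs(W[...,1]+.29)<.05)&(W[...,2]>.012)&(W[...,2]<.05)
P=W[k];print(len(P),np.percentile(P,[1,50,99],axis=0).round(4),cv2.minAreaRect(P[:,:2].astype(np.float32)))
cv2.imwrite('pics/w4.png',im[...,::-1])
```

```text
14.45 [ 0.4917 -0.2812  0.1511] 0.06572028522411441 [0.0161 0.0287 0.3054]
6281 [[ 0.4787 -0.3108  0.0184]
 [ 0.5005 -0.2853  0.0362]
 [ 0.515  -0.26    0.0419]] ((0.4956069886684418, -0.285347044467926), (0.0521024689078331, 0.040804535150527954), 89.23892974853516)
```

View pics/w4.png

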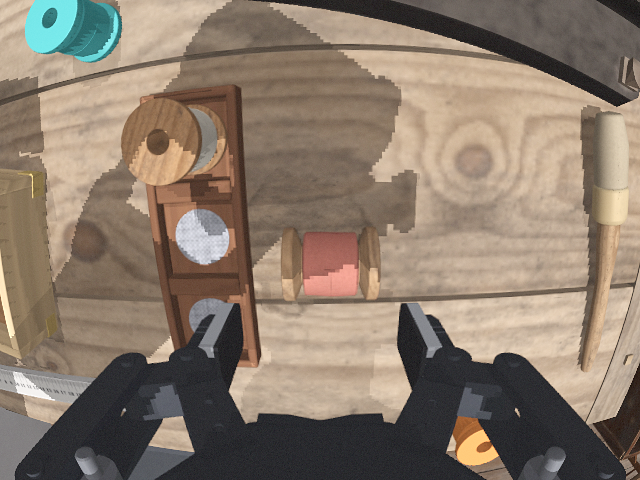

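The spool at (331,265) sits between the fingertips at (225,330) and (418,330), with the tray rim beside the left finger. I'll go down to 36 mm so the finger stays above the rim.

Request:
{"name": "servo_tool", "arguments": {"moves": [{"dp": [0.018,0.029,0.12],"delta_rot": [0,0,0],"fingers": 0.77},{"dp": [0,0,0.12],"delta_rot": [0,0,0],"fingers": 0.77},{"dp": [0,0,0.065],"delta_rot": [0,0,0],"fingers": 0.77},{"dp": [0,0,0],"delta_rot": [0,0,0],"fingers": 0},{"dp": [0,0,0],"delta_rot": [0,0,0],"fingers": 0}], "force": 40}}

```text
clock: 15.0
position: [0.506, -0.2938, 0.1033]
ee_rot: [0.001, 1.0, -0.012, 0.011]
contact_force: [6.7, 13.6, 42.9]
width: 0.0502
gripper_force: 63.3
```

Request:
{"name": "servo_tool", "arguments": {"moves": [{"dp": [0,0,0],"delta_rot": [0,0,0],"fingers": 0},{"dp": [0,0,0],"delta_rot": [0,0,0],"fingers": 0},{"dp": [0,0,0],"delta_rot": [0,0,0],"fingers": 0}]}}

```text
clock: 15.3
position: [0.506, -0.2939, 0.1032]
ee_rot: [0.001, 1.0, -0.012, 0.011]
contact_force: [5.7, 13.1, 44.2]
width: 0.0498
gripper_force: 63.7
```

Run:
```python
from wr import *
im,T,W,s,p,R=wcloud();print(p.round(4),R.round(3),np.round(s['qpos'],3),s['moment'])
a,_=cloud('scene');b=cv2.resize(a[240:390,310:460],(480,480),interpolation=cv2.INTER_CUBIC)
cv2.imwrite('pics/w5.png',cv2.resize(np.hstack([im[:,120:520],b]),(800,436))[...,::-1])
```

```text
[ 0.506  -0.2939  0.1032] [[ 0.999 -0.025  0.022]
 [-0.025 -1.    -0.003]
 [ 0.022  0.002 -1.   ]] [-0.651  0.46   1.771  0.015  0.891  0.936] [ 1.88039487 -1.09250072  0.09538499]
```

View pics/w5.png

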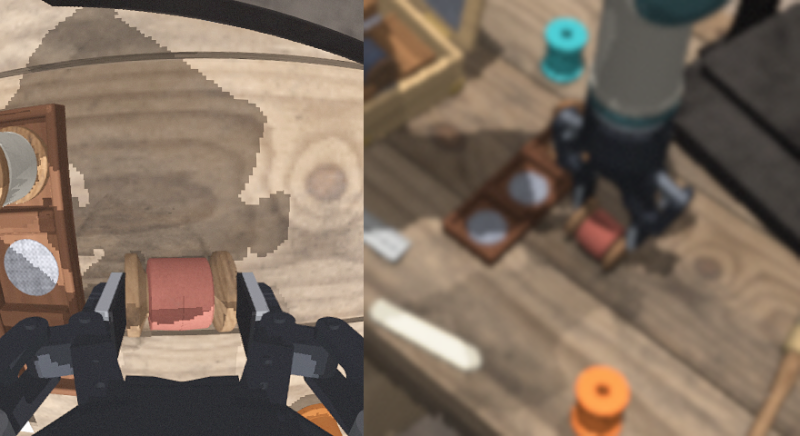

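The picture shows the pads at (115,300) and (255,295) beside the flanges, but there is 44 N upward force. My y-correction used an unsettled reading, so the left finger came down on the flange. I'll back off, settle and remeasure.

Request:
{"name": "servo_tool", "arguments": {"moves": [{"dp": [0,0,-0.06],"delta_rot": [0,0,0],"fingers": 0.77},{"dp": [0,0,-0.08],"delta_rot": [0,0,0],"fingers": 0.77},{"dp": [0,0,-0.16],"delta_rot": [0,0,0],"fingers": 0.77},{"dp": [0,0,-0.08],"delta_rot": [0,0,0],"fingers": 0.77},{"dp": [0,0,0],"delta_rot": [0,0,0],"fingers": 0.77}]}}

```text
clock: 15.9
position: [0.4989, -0.294, 0.1723]
ee_rot: [-0.0, 1.0, -0.011, 0.003]
contact_force: [-0.4, 0.3, -0.1]
width: 0.0658
gripper_force: 0.0
```

Request:
{"name": "servo_tool", "arguments": {"moves": [{"dp": [0,0,0],"delta_rot": [0,0,0],"fingers": 0.77},{"dp": [0,0,0],"delta_rot": [0,0,0],"fingers": 0.77},{"dp": [0,0,0],"delta_rot": [0,0,0],"fingers": 0.77}]}}

```text
clock: 16.2
position: [0.4967, -0.2911, 0.1679]
ee_rot: [-0.003, 1.0, -0.01, -0.001]
contact_force: [0.4, -0.0, 0.0]
width: 0.066
gripper_force: 0.0
```

```bash
cat > spool.py <<'E'
from wr import *
im,T,W,s,p,R=wcloud();print(s['clock'],p.round(4),R.round(4),s['width'],s['contact_force'])
k=(abs(W[...,0]-.497)<.05)&(abs(W[...,1]+.287)<.045)&(W[...,2]>.012)&(W[...,2]<.05)
P=W[k];r=cv2.minAreaRect(P[:,:2].astype(np.float32));print(len(P),np.percentile(P,[1,50,99],axis=0).round(4),r)
k=(abs(W[...,0]-.567)<.05)&(abs(W[...,1]+.2)<.05)&(W[...,2]>.05)&(W[...,2]<.065);P=W[k]
print('white',len(P),cv2.minAreaRect(P[:,:2].astype(np.float32)))
print(go(p,R,[*r[0],.036]))
E
python3 spool.py
```

```text
16.2 [ 0.4967 -0.2911  0.1679] [[ 0.9998 -0.0207 -0.0021]
 [-0.0207 -0.9998  0.0059]
 [-0.0023 -0.0058 -1.    ]] 0.06600099319020918 [ 0.41947793 -0.00409133  0.02211459]
5285 [[ 0.4771 -0.3135  0.019 ]
 [ 0.4986 -0.2882  0.0362]
 [ 0.5131 -0.2628  0.042 ]] ((0.49411314725875854, -0.288224995136261), (0.05210212990641594, 0.03919299319386482), 89.65958404541016)
white 4300 ((0.5680718421936035, -0.20590287446975708), (0.04201016202569008, 0.04137801751494408), 82.41112518310547)
[-0.0116 -0.0103  0.3902]
```

Request:
{"name": "servo_tool", "arguments": {"moves": [{"dp": [-0.0116,-0.0103,0.1],"delta_rot": [0,0,0],"fingers": 0.84},{"dp": [0,0,0.07],"delta_rot": [0,0,0],"fingers": 0.84},{"dp": [0,0,0],"delta_rot": [0,0,0],"fingers": 0.84},{"dp": [0,0,0],"delta_rot": [0,0,0],"fingers": 0.84},{"dp": [0,0,0],"delta_rot": [0,0,0],"fingers": 0.84}]}}

```text
clock: 16.75
position: [0.4955, -0.2893, 0.1359]
ee_rot: [-0.002, 1.0, -0.01, 0.0]
contact_force: [0.1, -0.3, 0.2]
width: 0.0712
gripper_force: 0.0
```

```bash
python3 spool.py
```

```text
16.75 [ 0.4955 -0.2893  0.1359] [[ 9.998e-01 -2.010e-02  1.000e-03]
 [-2.010e-02 -9.998e-01  3.400e-03]
 [ 9.000e-04 -3.400e-03 -1.000e+00]] 0.07123121268824835 [ 0.09113433 -0.28274941  0.16010266]
7626 [[ 0.4978 -0.3137  0.0201]
 [ 0.519  -0.2884  0.0364]
 [ 0.5342 -0.2631  0.0419]] ((0.5152187347412109, -0.2883248031139374), (0.05213610455393791, 0.039757661521434784), 89.55038452148438)
white 5804 ((0.5681554675102234, -0.20603705942630768), (0.04147781804203987, 0.042161811143159866), 1.912931203842163)
[ 0.0982 -0.0051  0.23  ]
```

Request:
{"name": "servo_tool", "arguments": {"moves": [{"dp": [0,0,0],"delta_rot": [0,0,0],"fingers": 0.84},{"dp": [0,0,0],"delta_rot": [0,0,0],"fingers": 0.84},{"dp": [0,0,0],"delta_rot": [0,0,0],"fingers": 0.84}]}}

```text
clock: 17.1
position: [0.4951, -0.289, 0.1357]
ee_rot: [-0.002, 1.0, -0.01, 0.0]
contact_force: [-0.4, -0.3, -1.5]
width: 0.0719
gripper_force: 0.0
```

```bash
sed -i 's/W\[...,0\]-.497)<.05/W[...,0]-.53)<.08/' spool.py; python3 spool.py
```

```text
17.1 [ 0.4951 -0.289   0.1357] [[ 9.998e-01 -2.020e-02  6.000e-04]
 [-2.020e-02 -9.998e-01  3.700e-03]
 [ 5.000e-04 -3.700e-03 -1.000e+00]] 0.07186935679371725 [-0.41904894 -0.30673069 -1.5318565 ]
7545 [[ 0.4947 -0.3133  0.0195]
 [ 0.5164 -0.288   0.0362]
 [ 0.5313 -0.2627  0.0418]] ((0.5116961002349854, -0.2879047095775604), (0.05224814638495445, 0.04101693630218506), 89.92632293701172)
white 5836 ((0.5682163238525391, -0.20596569776535034), (0.04183582589030266, 0.041664090007543564), 60.100372314453125)
[ 0.0826 -0.0055  0.2289]
```

Request:
{"name": "servo_tool", "arguments": {"moves": [{"dp": [0.08,-0.005,0],"delta_rot": [0,0,0],"fingers": 0.84},{"dp": [0,0,0],"delta_rot": [0,0,0],"fingers": 0.84},{"dp": [0,0,0],"delta_rot": [0,0,0],"fingers": 0.84},{"dp": [0,0,0],"delta_rot": [0,0,0],"fingers": 0.84}]}}

```text
clock: 17.55
position: [0.5104, -0.2881, 0.1352]
ee_rot: [-0.002, 1.0, -0.01, -0.0]
contact_force: [-0.5, 0.5, -0.3]
width: 0.0716
gripper_force: 0.0
```

```bash
python3 spool.py;python3 spool.py
```

```text
17.55 [ 0.5104 -0.2881  0.1352] [[ 9.998e-01 -2.010e-02 -9.000e-04]
 [-2.010e-02 -9.998e-01  4.500e-03]
 [-1.000e-03 -4.500e-03 -1.000e+00]] 0.07161827880198825 [-0.45349372  0.46883777 -0.25784222]
6844 [[ 0.4865 -0.3137  0.0185]
 [ 0.5082 -0.2884  0.036 ]
 [ 0.5215 -0.2632  0.0418]] ((0.5019087195396423, -0.2884274125099182), (0.052094653248786926, 0.04052640497684479), 89.54716491699219)
white 5785 ((0.5681106448173523, -0.20572373270988464), (0.04198801890015602, 0.04208483174443245), 2.264681816101074)
[-0.0418  0.0048  0.2264]
17.6 [ 0.5104 -0.2881  0.1352] [[ 9.998e-01 -2.020e-02 -8.000e-04]
 [-2.020e-02 -9.998e-01  4.500e-03]
 [-9.000e-04 -4.500e-03 -1.000e+00]] 0.07159321515450096 [ 0.20079474  0.0295593  -0.43168542]
6960 [[ 0.4882 -0.3135  0.0181]
 [ 0.5101 -0.2882  0.036 ]
 [ 0.5233 -0.263   0.0419]] ((0.5045952200889587, -0.2880074679851532), (0.05240415781736374, 0.03922923281788826), 89.7894515991211)
white 5782 ((0.5681964755058289, -0.20583316683769226), (0.041874565184116364, 0.042070161551237106), 38.22365188598633)
[-0.0285  0.0022  0.2266]
```

Request:
{"name": "servo_tool", "arguments": {"moves": [{"dp": [-0.02,0.003,0],"delta_rot": [0,0,0],"fingers": 0.84},{"dp": [0,0,0],"delta_rot": [0,0,0],"fingers": 0.84},{"dp": [0,0,0],"delta_rot": [0,0,0],"fingers": 0.84},{"dp": [0,0,0],"delta_rot": [0,0,0],"fingers": 0.84},{"dp": [0,0,0],"delta_rot": [0,0,0],"fingers": 0.84}]}}

```text
clock: 18.15
position: [0.507, -0.2889, 0.1353]
ee_rot: [-0.002, 1.0, -0.01, 0.0]
contact_force: [0.3, -0.9, -0.9]
width: 0.0718
gripper_force: 0.0
```

```bash
for i in 1 2 3 4 5; do python3 spool.py | tail -3|grep -v wh; done
```

```text
[ 0.5212 -0.2631  0.0419]] ((0.5020254850387573, -0.2884252071380615), (0.052625007927417755, 0.039717741310596466), 89.40088653564453)
[-0.0252  0.0004  0.2272]
 [ 0.5229 -0.2628  0.0419]] ((0.5035014748573303, -0.28821709752082825), (0.05236363038420677, 0.040160201489925385), 89.581787109375)
[-0.018  -0.0008  0.2275]
 [ 0.5249 -0.2625  0.0418]] ((0.5055336952209473, -0.2877553105354309), (0.052451241761446, 0.04039588198065758), 89.6960678100586)
[-0.0077 -0.0031  0.2272]
 [ 0.5266 -0.2625  0.042 ]] ((0.5076322555541992, -0.2878051698207855), (0.052383314818143845, 0.03940021991729736), 89.56008911132812)
[ 0.0028 -0.0031  0.2271]
 [ 0.527  -0.2626  0.0419]] ((0.5076054334640503, -0.2877460718154907), (0.052192192524671555, 0.04023865982890129), 89.85589599609375)
[ 0.0026 -0.0032  0.2271]
```

Request:
{"name": "servo_tool", "arguments": {"moves": [{"dp": [-0.01,0,0.1],"delta_rot": [0,0,0],"fingers": 0.84},{"dp": [0,0,0.08],"delta_rot": [0,0,0],"fingers": 0.84},{"dp": [0,0,0.047],"delta_rot": [0,0,0],"fingers": 0.84},{"dp": [0,0,0],"delta_rot": [0,0,0],"fingers": 0.84},{"dp": [0,0,0],"delta_rot": [0,0,0],"fingers": 0.84}]}}

```text
clock: 18.9
position: [0.5053, -0.2888, 0.0901]
ee_rot: [-0.002, 1.0, -0.01, 0.0]
contact_force: [0.0, -0.6, 0.3]
width: 0.0719
gripper_force: 0.0
```

```bash
python3 spool.py
```

```text
18.9 [ 0.5053 -0.2888  0.0901] [[ 9.998e-01 -2.020e-02  4.000e-04]
 [-2.020e-02 -9.998e-01  3.900e-03]
 [ 3.000e-04 -3.900e-03 -1.000e+00]] 0.07186551265538457 [ 0.01272381 -0.63276602  0.33127419]
14376 [[ 0.4917 -0.3291  0.0167]
 [ 0.5131 -0.2878  0.0362]
 [ 0.5256 -0.247   0.049 ]] ((0.5059634447097778, -0.2868007719516754), (0.08968193829059601, 0.040672291070222855), 89.60287475585938)
white 9269 ((0.5482540726661682, -0.21410731971263885), (0.0850377157330513, 0.042585134506225586), 22.5847225189209)
[ 0.0031 -0.0089  0.0013]
```

In place with no contact force. Close.

Request:
{"name": "servo_tool", "arguments": {"moves": [{"dp": [0,0,0],"delta_rot": [0,0,0],"fingers": 0},{"dp": [0,0,0],"delta_rot": [0,0,0],"fingers": 0},{"dp": [0,0,0],"delta_rot": [0,0,0],"fingers": 0},{"dp": [0,0,0],"delta_rot": [0,0,0],"fingers": 0}], "force": 40}}

```text
clock: 19.35
position: [0.5057, -0.289, 0.091]
ee_rot: [-0.001, 1.0, -0.01, 0.001]
contact_force: [-0.8, -0.8, 5.9]
width: 0.0508
gripper_force: 42.3
```

Request:
{"name": "servo_tool", "arguments": {"moves": [{"dp": [0,0,-0.08],"delta_rot": [0,0,0],"fingers": 0},{"dp": [0,0,-0.15],"delta_rot": [0,0,0],"fingers": 0},{"dp": [0,0,-0.2],"delta_rot": [0,0,0],"fingers": 0},{"dp": [0,0,-0.2],"delta_rot": [0,0,0],"fingers": 0},{"dp": [0,0,-0.15],"delta_rot": [0,0,0],"fingers": 0}]}}

```text
clock: 19.85
position: [0.5051, -0.2893, 0.2481]
ee_rot: [-0.002, 1.0, -0.01, 0.001]
contact_force: [0.5, -0.4, -0.4]
width: 0.0507
gripper_force: 42.1
```

Run:
```python
from wr import *
im,T,W,s,p,R=wcloud();print(s['clock'],p.round(4),R.round(4),s['width'],np.round(s['qpos'],3))
# spool in tool frame
k=(abs(T[...,1])<.024)&(abs(T[...,0])<.05)&(T[...,2]>.035)&(T[...,2]<.10);P=T[k];print(len(P),np.percentile(P,[1,50,99],axis=0).round(4))
m=(T[...,2]<.1)&(abs(T[...,1])<.012)&(abs(T[...,0])<.05)&(T[...,2]>.035);print('thread',np.percentile(T[m],[1,50,99],axis=0).round(4))
print(go(p,R,[.5219,.0896,.17]))
```

```text
19.85 [ 0.5051 -0.2893  0.2481] [[ 0.9998 -0.0202  0.0013]
 [-0.0202 -0.9998  0.0031]
 [ 0.0013 -0.0031 -1.    ]] 0.05074450864999762 [-0.641  0.322  1.58   0.003  1.24   0.949]
10406 [[-0.0188 -0.0235  0.0493]
 [ 0.0031 -0.0002  0.0557]
 [ 0.015   0.0235  0.0759]]
thread [[-0.018  -0.0118  0.0514]
 [ 0.0032 -0.0002  0.0552]
 [ 0.0125  0.0117  0.0746]]
[ 0.0454 -1.8945  0.1271]
```

```bash
python3 -c "
from h import *
print(np.array(imaging.calibration('wrist')['hand_eye']).round(3))"
```

```text
[[ 0.    -0.956 -0.293  0.075]
 [ 1.     0.     0.001  0.   ]
 [-0.    -0.293  0.956 -0.07 ]
 [ 0.     0.     0.     1.   ]]
```

Request:
{"name": "servo_tool", "arguments": {"moves": [{"dp": [0.005,-0.15,0],"delta_rot": [0,0,0],"fingers": 0},{"dp": [0.005,-0.2,0],"delta_rot": [0,0,0],"fingers": 0},{"dp": [0.005,-0.2,0],"delta_rot": [0,0,0],"fingers": 0},{"dp": [0.005,-0.2,0],"delta_rot": [0,0,0],"fingers": 0},{"dp": [0.005,-0.2,0],"delta_rot": [0,0,0],"fingers": 0}]}}

```text
clock: 20.4
position: [0.5132, -0.0978, 0.2461]
ee_rot: [-0.002, 1.0, -0.01, -0.0]
contact_force: [-0.6, 0.4, -1.9]
width: 0.0509
gripper_force: 42.1
```

Request:
{"name": "servo_tool", "arguments": {"moves": [{"dp": [0.005,-0.2,0],"delta_rot": [0,0,0],"fingers": 0},{"dp": [0.005,-0.2,0],"delta_rot": [0,0,0],"fingers": 0},{"dp": [0.005,-0.2,0],"delta_rot": [0,0,0],"fingers": 0},{"dp": [0.005,-0.2,0],"delta_rot": [0,0,0],"fingers": 0},{"dp": [0,-0.14,0],"delta_rot": [0,0,0],"fingers": 0}]}}

```text
clock: 20.9
position: [0.521, 0.0909, 0.2469]
ee_rot: [-0.002, 1.0, -0.009, -0.0]
contact_force: [0.8, 0.2, -1.7]
width: 0.051
gripper_force: 42.1
```

Request:
{"name": "servo_tool", "arguments": {"moves": [{"dp": [0,0,0],"delta_rot": [0,0,0.77],"fingers": 0},{"dp": [0,0,0],"delta_rot": [0,0,0.77],"fingers": 0},{"dp": [0,0,0],"delta_rot": [0,0,0],"fingers": 0},{"dp": [0,0,0],"delta_rot": [0,0,0],"fingers": 0},{"dp": [0,0,0],"delta_rot": [0,0,0],"fingers": 0}]}}

```text
clock: 21.4
position: [0.5215, 0.0883, 0.2472]
ee_rot: [-0.002, 0.996, -0.087, -0.0]
contact_force: [0.1, -0.3, -0.6]
width: 0.0509
gripper_force: 42.1
```

```bash
cat > bed.py <<'E'
from wr import *
im,T,W,s,p,R=wcloud();print(s['clock'],p.round(4),R.round(4).tolist(),s['width'],np.round(s['qpos'],3))
yaw=-.1735;ex=np.array([np.cos(yaw),np.sin(yaw)]);ey=np.array([-ex[1],ex[0]]);c=np.array([.5138,.0433])
a=(W[...,:2]-c)@ex;b=(W[...,:2]-c)@ey;z=W[...,2]
def med(k,v,q=(5,50,95)): print(k.sum(),np.percentile(v[k],q).round(4) if k.any() else '')
rim=(z>.048)&(z<.06)
print('front a (-.061)');med(rim&(a<-.04)&(a>-.09)&(abs(b)<.1),a)
print('back a (.061)');med(rim&(a>.05)&(a<.075)&(abs(b)<.1),a)
print('left b (.110)');med(rim&(b>.095)&(b<.13)&(abs(a)<.045),b)
print('right b (-.110)');med(rim&(b<-.095)&(b>-.13)&(abs(a)<.045),b)
k=(z>.024)&(z<.036)&(b>0)&(b<.095)&(abs(a)<.056)
print('cheeks b (.012 .082)');med(k&(a<-.02),b,(1,50,99));med(k&(a>.02),b,(1,50,99))
print('go',go(p,R,[.5219,.0896,.043]))
cv2.imwrite('pics/bed.png',im[...,::-1])
E
python3 bed.py
```

```text
21.4 [0.5215 0.0883 0.2472] [[0.985, -0.1727, -0.0004], [-0.1727, -0.985, 0.0041], [-0.0011, -0.0039, -1.0]] 0.050930185475178635 [0.034 0.246 1.694 0.004 1.202 1.777]
front a (-.061)
901 [-0.0636 -0.0587 -0.0566]
back a (.061)
3434 [0.0574 0.0617 0.0665]
left b (.110)
1317 [0.1064 0.1097 0.1138]
right b (-.110)
1159 [-0.1124 -0.1077 -0.1051]
cheeks b (.012 .082)
2783 [0.0131 0.047  0.0817]
3589 [0.0133 0.0477 0.0818]
go [ 0.002  -0.0029  0.7518]
```

View pics/bed.png

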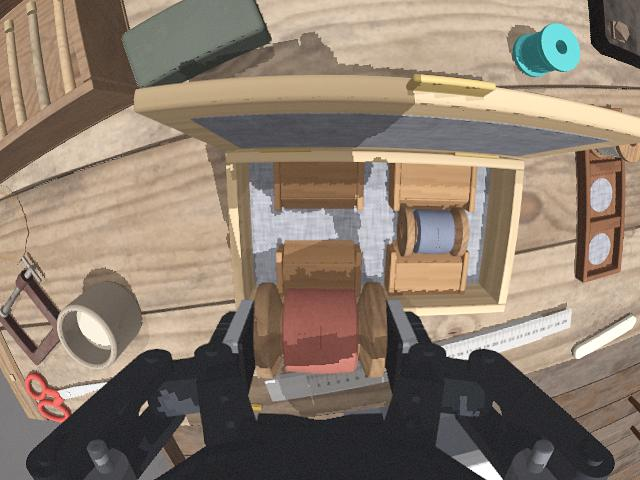

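The wrist view shows the red spool held by its ends at (320,330) above the empty left bed, whose cheeks are at (320,185) and (320,265). The blue one is at (433,232). The box fit agrees to about 1 mm, so I'll lower.

Request:
{"name": "servo_tool", "arguments": {"moves": [{"dp": [0.004,-0.004,0.12],"delta_rot": [0,0,0],"fingers": 0},{"dp": [0,0,0.18],"delta_rot": [0,0,0],"fingers": 0},{"dp": [0,0,0.18],"delta_rot": [0,0,0],"fingers": 0},{"dp": [0,0,0.1],"delta_rot": [0,0,0],"fingers": 0},{"dp": [0,0,0.02],"delta_rot": [0,0,0],"fingers": 0}]}}

```text
clock: 21.95
position: [0.5209, 0.0893, 0.125]
ee_rot: [-0.002, 0.996, -0.087, -0.003]
contact_force: [-0.7, 0.9, -1.0]
width: 0.0511
gripper_force: 42.1
```

Request:
{"name": "servo_tool", "arguments": {"moves": [{"dp": [0,0,0],"delta_rot": [0,0,0],"fingers": 0},{"dp": [0,0,0],"delta_rot": [0,0,0],"fingers": 0},{"dp": [0,0,0.05],"delta_rot": [0,0,0],"fingers": 0},{"dp": [0,0,0.05],"delta_rot": [0,0,0],"fingers": 0},{"dp": [0,0,0],"delta_rot": [0,0,0],"fingers": 0}]}}

```text
clock: 22.45
position: [0.5216, 0.0897, 0.1063]
ee_rot: [-0.002, 0.996, -0.087, -0.001]
contact_force: [0.7, -0.5, -1.3]
width: 0.0505
gripper_force: 42.1
```

```bash
sed -i 's/.5219,.0896,.043/.5224,.0898,.043/' bed.py; python3 bed.py|grep -E "clock|go|\[\["; python3 -c "
from h import *
print(st()[0]['contact_force'],st()[1])"
```

```text
22.45 [0.5216 0.0897 0.1063] [[0.9849, -0.1733, -0.0025], [-0.1733, -0.9849, 0.004], [-0.0032, -0.0035, -1.0]] 0.05048666572118609 [0.037 0.398 1.879 0.005 0.867 1.778]
go [ 0.0049 -0.      0.0471]
[-0.16440276 -0.31003312 -0.78076488] [0.52192901 0.08973781 0.10675831]
```

Request:
{"name": "servo_tool", "arguments": {"moves": [{"dp": [0.002,0,0.02],"delta_rot": [0,0,0],"fingers": 0},{"dp": [0,0,0.015],"delta_rot": [0,0,0],"fingers": 0},{"dp": [0,0,0],"delta_rot": [0,0,0],"fingers": 0}]}}

```text
clock: 22.8
position: [0.5243, 0.0896, 0.1007]
ee_rot: [-0.002, 0.996, -0.087, 0.001]
contact_force: [2.6, -0.3, -0.3]
width: 0.0508
gripper_force: 42.1
```

Request:
{"name": "servo_tool", "arguments": {"moves": [{"dp": [0,0,0.01],"delta_rot": [0,0,0],"fingers": 0},{"dp": [0,0,0],"delta_rot": [0,0,0],"fingers": 0}]}}

```text
clock: 23.0
position: [0.5249, 0.0896, 0.0993]
ee_rot: [-0.002, 0.996, -0.087, 0.002]
contact_force: [3.8, -1.1, 3.7]
width: 0.0511
gripper_force: 42.6
```

Request:
{"name": "servo_tool", "arguments": {"moves": [{"dp": [0.01,0,0.005],"delta_rot": [0,0,0],"fingers": 0},{"dp": [0,0,0],"delta_rot": [0,0,0],"fingers": 0},{"dp": [0,0,0],"delta_rot": [0,0,0],"fingers": 0.75},{"dp": [0,0,0],"delta_rot": [0,0,0],"fingers": 0.75},{"dp": [0,0,0],"delta_rot": [0,0,0],"fingers": 0.75}]}}

```text
clock: 23.5
position: [0.5233, 0.0894, 0.0966]
ee_rot: [-0.002, 0.996, -0.087, -0.002]
contact_force: [0.3, 0.1, 0.0]
width: 0.064
gripper_force: 0.0
```

Request:
{"name": "servo_tool", "arguments": {"moves": [{"dp": [0,0,-0.05],"delta_rot": [0,0,0],"fingers": 0.75},{"dp": [0,0,-0.15],"delta_rot": [0,0,0],"fingers": 0.75},{"dp": [0,0,-0.2],"delta_rot": [0,0,0],"fingers": 0.75},{"dp": [0,0,-0.2],"delta_rot": [0,0,0],"fingers": 0.75},{"dp": [0,0,-0.2],"delta_rot": [0,0,0],"fingers": 0}]}}

```text
clock: 24.0
position: [0.5242, 0.0888, 0.2595]
ee_rot: [-0.002, 0.996, -0.087, -0.0]
contact_force: [1.5, -0.5, 0.3]
width: 0.051
gripper_force: 0.0
```

```bash
cat >> bed.py <<'E'
i=im.astype(int)
k=(b>.012)&(b<.082)&(abs(a)<.03)&(z>.02)&(z<.07)
print('wrist spool a,b,z',[np.percentile(v[k],[2,50,98]).round(4).tolist() for v in(a,b,z)])
k=(b>.012)&(b<.082)&(abs(a)<.03)&(z>.041)&(z<.07)
print('wrist flange tops',[np.percentile(v[k],[2,50,98]).round(4).tolist() for v in(a,b,z)])
k=k&(z>np.percentile(z[k],90)-.002);print('crest a by end',a[k&(b<.047)].mean(),a[k&(b>.047)].mean(),b[k].min(),b[k].max())
E
python3 bed.py
```

```text
24.0 [0.5242 0.0888 0.2595] [[0.9849, -0.1732, -0.0005], [-0.1732, -0.9849, 0.0042], [-0.0012, -0.004, -1.0]] 0.05098068216898038 [0.035 0.241 1.669 0.004 1.232 1.778]
front a (-.061)
2142 [-0.0637 -0.0592 -0.0567]
back a (.061)
2967 [0.0575 0.0616 0.0663]
left b (.110)
1193 [0.1064 0.1098 0.1138]
right b (-.110)
1067 [-0.1125 -0.1078 -0.1051]
cheeks b (.012 .082)
2988 [0.0133 0.0472 0.0812]
3338 [0.0132 0.0472 0.0813]
go [-8.600e-03  8.000e-04  8.132e-01]
wrist spool a,b,z [[-0.0289, 0.0037, 0.0289], [0.0152, 0.0479, 0.0794], [0.0212, 0.0359, 0.0474]]
wrist flange tops [[-0.0114, 0.002, 0.0139], [0.0229, 0.0479, 0.0734], [0.0411, 0.0441, 0.0479]]
crest a by end 0.001110230304293134 0.0008697038510256695 0.0223339328260564 0.07434879312380939
```

View pics/bed.png

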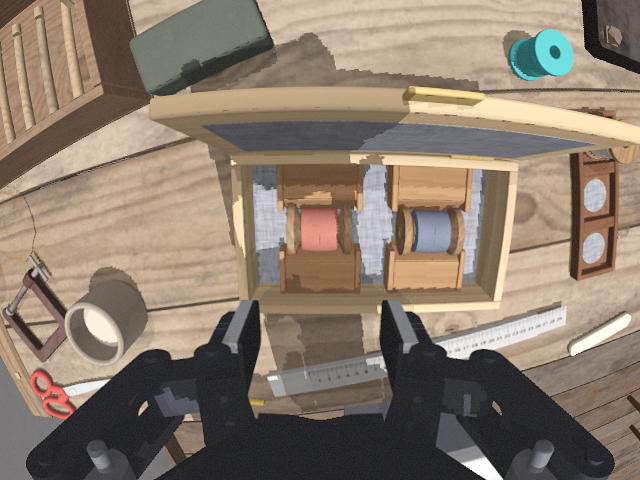

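The wrist view shows the red spool seated in its bed at (319,230) beside the blue one at (431,230). Crest height is 48 mm, so its axis is at 27 mm, fully down and centred to about 1 mm. Next is the lid: fingers shut, up, over and behind it.

Request:
{"name": "servo_tool", "arguments": {"moves": [{"dp": [0,0,-0.19],"delta_rot": [0,0,0],"fingers": 0},{"dp": [0,0,-0.19],"delta_rot": [0,0,0],"fingers": 0},{"dp": [0,0.12,0],"delta_rot": [0,0,0],"fingers": 0},{"dp": [0,0.115,0],"delta_rot": [0,0,0],"fingers": 0},{"dp": [0.15,0,0],"delta_rot": [0,0,0],"fingers": 0}]}}

```text
clock: 24.55
position: [0.5426, 0.0356, 0.3345]
ee_rot: [-0.001, 0.996, -0.088, -0.001]
contact_force: [1.0, 0.1, 1.2]
width: 0.0
gripper_force: 0.0
```

Request:
{"name": "servo_tool", "arguments": {"moves": [{"dp": [0.15,0,0],"delta_rot": [0,0,0],"fingers": 0},{"dp": [0.15,0,0],"delta_rot": [0,0,0],"fingers": 0},{"dp": [0.16,0,0],"delta_rot": [0,0,0],"fingers": 0},{"dp": [0,0,0],"delta_rot": [0,0,0],"fingers": 0},{"dp": [0,0,0],"delta_rot": [0,0,0],"fingers": 0}]}}

```text
clock: 25.05
position: [0.6367, 0.0209, 0.3326]
ee_rot: [-0.002, 0.996, -0.087, -0.001]
contact_force: [-1.6, 1.1, 0.4]
width: 0.0001
gripper_force: 0.0
```

```bash
cat > lid.py <<'E'
from h import *
s,p,R=st();yaw=-.1735;ex=np.array([np.cos(yaw),np.sin(yaw)]);ey=np.array([-ex[1],ex[0]]);c=np.array([.5145,.0437])
print(s['clock'],'TCP a,b,z',((p[:2]-c)@ex).round(4),((p[:2]-c)@ey).round(4),p[2].round(4),R[:,2].round(3),np.round(s['contact_force'],1),s['width'])
for n in('top','scene'):
    im,W=cloud(n);a=(W[...,:2]-c)@ex;b=(W[...,:2]-c)@ey;z=W[...,2]
    k=(abs(b)>.04)&(abs(b)<.108)&(a>-.09)&(a<.14)&(z>.057)&(z<.21)
    if k.sum()>30:
        A=np.stack([a[k],z[k]],1);A=A-A.mean(0);d=np.linalg.svd(A,full_matrices=False)[2][0];print(n,k.sum(),'dir',d.round(3),'angle',np.arctan2(d[1],-d[0])%np.pi,'a,z rng',np.percentile(a[k],[1,99]).round(3),np.percentile(z[k],[1,50,99]).round(4))
    k=(abs(a-.15)<.05)&(abs(b)<.06);print(n,'behind max z',np.nanpercentile(z[k],98) if k.any() else '')
E
python3 lid.py
```

```text
25.05 TCP a,b,z 0.1243 -0.0013 0.3326 [-0.002  0.004 -1.   ] [-1.6  1.1  0.4] 7.910224517703875e-05
top 1013 dir [0.188 0.982] angle 1.7603381277808006 a,z rng [0.061 0.096] [0.0576 0.1341 0.1902]
top behind max z 0.6669215510812643
scene 1434 dir [-0.37  -0.929] angle 1.9497096200079929 a,z rng [-0.064  0.095] [0.0574 0.1276 0.1904]
scene behind max z 0.667324896392498
```

Request:
{"name": "servo_tool", "arguments": {"moves": [{"dp": [0,0,0.18],"delta_rot": [0,0,0],"fingers": 0},{"dp": [0,0,0.18],"delta_rot": [0,0,0],"fingers": 0},{"dp": [0,0,0.18],"delta_rot": [0,0,0],"fingers": 0},{"dp": [0,0,0],"delta_rot": [0,0,0],"fingers": 0}]}}

```text
clock: 25.55
position: [0.6327, 0.022, 0.2207]
ee_rot: [-0.002, 0.996, -0.087, -0.006]
contact_force: [-0.6, -0.4, 0.4]
width: 0.0003
gripper_force: 0.0
```

Request:
{"name": "servo_tool", "arguments": {"moves": [{"dp": [-0.095,0,-0.005],"delta_rot": [0,0,0],"fingers": 0},{"dp": [-0.095,0,-0.005],"delta_rot": [0,0,0],"fingers": 0},{"dp": [-0.095,0,-0.005],"delta_rot": [0,0,0],"fingers": 0},{"dp": [-0.083,0,0.021],"delta_rot": [0,0,0],"fingers": 0},{"dp": [-0.083,0,0.021],"delta_rot": [0,0,0],"fingers": 0}]}}

```text
clock: 26.05
position: [0.5494, 0.037, 0.2234]
ee_rot: [-0.002, 0.996, -0.087, 0.004]
contact_force: [3.0, -0.2, -0.8]
width: -0.0003
gripper_force: 1.1
```

```bash
python3 lid.py
```

```text
26.05 TCP a,b,z 0.0355 -0.0006 0.2234 [ 0.008  0.003 -1.   ] [ 3.  -0.2 -0.8] -0.00027084210446172034
top 264 dir [-0.37   0.929] angle 1.1918029944573667 a,z rng [-0.063  0.072] [0.0577 0.1623 0.1814]
top behind max z 0.004599546257191791
scene 282 dir [ 0.137 -0.991] angle 1.4331977706756507 a,z rng [-0.067  0.063] [0.0572 0.1722 0.1801]
scene behind max z 0.005719885417344491
```

Request:
{"name": "servo_tool", "arguments": {"moves": [{"dp": [-0.0725,0,0.049],"delta_rot": [0,0,0],"fingers": 0},{"dp": [-0.0725,0,0.049],"delta_rot": [0,0,0],"fingers": 0},{"dp": [-0.0515,0,0.071],"delta_rot": [0,0,0],"fingers": 0},{"dp": [-0.0515,0,0.071],"delta_rot": [0,0,0],"fingers": 0},{"dp": [-0.0235,0,0.084],"delta_rot": [0,0,0],"fingers": 0}]}}

```text
clock: 26.65
position: [0.4954, 0.0468, 0.1568]
ee_rot: [-0.002, 0.996, -0.087, 0.002]
contact_force: [-0.9, -0.8, 1.7]
width: 0.0003
gripper_force: 0.9
```

Request:
{"name": "servo_tool", "arguments": {"moves": [{"dp": [-0.0235,0,0.06],"delta_rot": [0,0,0],"fingers": 0},{"dp": [0,0,0.015],"delta_rot": [0,0,0],"fingers": 0},{"dp": [0,0,0],"delta_rot": [0,0,0],"fingers": 0}]}}

```text
clock: 26.95
position: [0.4907, 0.0476, 0.1408]
ee_rot: [-0.002, 0.996, -0.087, 0.0]
contact_force: [-0.2, 0.4, 0.1]
width: 0.0
gripper_force: 0.0
```

```bash
python3 lid.py
```

```text
26.95 TCP a,b,z -0.0241 -0.0003 0.1408 [ 0.001  0.004 -1.   ] [-0.2  0.4  0.1] 3.966016668683712e-05
top 1389 dir [-0.996  0.094] angle 0.09377037691714796 a,z rng [-0.068  0.068] [0.0588 0.0669 0.1613]
top behind max z 0.004667888057623271
scene 1417 dir [ 0.985 -0.172] angle 0.17287645380053807 a,z rng [-0.07   0.064] [0.061  0.0691 0.1709]
scene behind max z 0.005764126526418698
```

Request:
{"name": "servo_tool", "arguments": {"moves": [{"dp": [0,0,0.012],"delta_rot": [0,0,0],"fingers": 0},{"dp": [0,0,0.01],"delta_rot": [0,0,0],"fingers": 0},{"dp": [0,0,0],"delta_rot": [0,0,0],"fingers": 0}]}}

```text
clock: 27.35
position: [0.4909, 0.0476, 0.1366]
ee_rot: [-0.002, 0.996, -0.087, 0.001]
contact_force: [-0.6, 0.1, 5.8]
width: 0.0
gripper_force: 2.8
```

Request:
{"name": "servo_tool", "arguments": {"moves": [{"dp": [0,0,0.006],"delta_rot": [0,0,0],"fingers": 0},{"dp": [0,0,0],"delta_rot": [0,0,0],"fingers": 0}]}}

```text
clock: 27.55
position: [0.4909, 0.0476, 0.1365]
ee_rot: [-0.002, 0.996, -0.087, 0.001]
contact_force: [-2.7, -0.1, 14.0]
width: -0.0006
gripper_force: 7.1
```

The lid is against its stop: force rose to 14 N with no further motion. I'll lift clear and check.

Request:
{"name": "servo_tool", "arguments": {"moves": [{"dp": [0,0,-0.1],"delta_rot": [0,0,0],"fingers": 0},{"dp": [0,0,-0.2],"delta_rot": [0,0,0],"fingers": 0},{"dp": [0,0,-0.22],"delta_rot": [0,0,0],"fingers": 0},{"dp": [0,0,-0.22],"delta_rot": [0,0,0],"fingers": 0},{"dp": [0,0,0],"delta_rot": [0,0,0],"fingers": 0}]}}

```text
clock: 28.05
position: [0.4931, 0.0469, 0.2887]
ee_rot: [-0.002, 0.996, -0.087, 0.006]
contact_force: [0.6, 0.6, -1.3]
width: 0.0
gripper_force: 0.0
```

```bash
python3 lid.py
python3 - <<'E'
from wr import *
im,T,W,s,p,R=wcloud();yaw=-.1735;ex=np.array([np.cos(yaw),np.sin(yaw)]);ey=np.array([-ex[1],ex[0]]);c=np.array([.5145,.0437])
def lid(n,W):
    a=(W[...,:2]-c)@ex;b=(W[...,:2]-c)@ey;z=W[...,2];k=(abs(a)<.06)&(abs(b)<.105)&(z>.04)&(z<.09)
    f=np.linalg.lstsq(np.stack([a[k],b[k],1+0*a[k]],1),z[k],rcond=None)[0];print(n,k.sum(),'slope a',f[0].round(4),'z0',f[2].round(4))
    k=(abs(W[...,0]-.567)<.03)&(abs(W[...,1]+.206)<.03)&(z>.05)&(z<.065);print('white',k.sum(),W[k].mean(0).round(4) if k.any() else '')
lid('wrist',W)
for n in('top','scene'): lid(n,cloud(n)[1])
E
```

```text
28.05 TCP a,b,z -0.0216 -0.0005 0.2887 [ 0.013  0.003 -1.   ] [ 0.6  0.6 -1.3] 3.3641952566922116e-05
top 1465 dir [-1.    -0.002] angle 3.139222127146048 a,z rng [-0.069  0.067] [0.0585 0.0643 0.0702]
top behind max z 0.00428133836001056
scene 1676 dir [-1.   -0.01] angle 3.131991531257075 a,z rng [-0.07   0.063] [0.0599 0.0659 0.071 ]
scene behind max z 0.005534275296153689
wrist 37019 slope a 0.0024 z0 0.0639
white 1215 [ 0.5681 -0.2032  0.0563]
top 1184 slope a 0.0063 z0 0.0645
white 232 [ 0.5672 -0.2062  0.0571]
scene 2251 slope a 0.0027 z0 0.0658
white 165 [ 0.5665 -0.2058  0.0583]
```

The lid is flat (slope about 0, top at 64 mm), the white spool stands at its place, and the arm touches nothing.

```bash
python3 -c "
from h import *
print(manip.sign_off())"
```

```text
the job is handed in; nothing more can be done
None
```

The red spool lies fully down in its bed, the lid is shut flat, the white spool still stands in the tray, and the job was handed in at about 28 s; sign-off returned no verdict.

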